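Refit the loose divider in the boot-room box

TASK

The thin plywood divider lies flat on the raised shelf and is too wide to grip there: slide it flat along the shelf, through the gap between the lantern and the tin, until about 3 cm of one long edge hangs over the shelf's front edge. Then pinch that edge, lift the divider off and lower it upright into the slot between the battens of the upper box in the stacked tier, long edges level, letting go only when it stands on the box floor. Do not drop it or shift anything else.

Things in the scene. Friction and masses are not known exactly. Their poses are not given: they have to be found in the camera images.
- divider_mid (a point): Centre of the loose divider: a plain plywood panel 100 x 146 x 8 mm, about 85 g, lying flat on the raised shelf at the start. Own axes: x along the 100 mm side, y along the 146 mm side, z through the 8 mm thickness; at the start x points away from the shelf's front edge, within 0.4 rad. Friction on the shelf is about 0.35, under finger pads more, so it can be pressed and dragged.
- shelf_front (a point): Middle of the upper front edge of the raised fir shelf, 160 mm above the bench. Axes: x level, square to the edge, away from it over the shelf; y along the edge; z up.
- shelf: Raised fir shelf, fixed; its top is 430 mm along y and 290 mm deep along x, boards 18 mm thick, open below: the gables stand 30 mm behind the front edge and 30 mm in from the ends. A lip 20 mm high runs along the back edge. Origin on the bench under its centre; axes as shelf_front.
- slot (a point): Middle of the slot's mouth at rim height, 202 mm above the bench, in the upper box of the stacked tier. The slot runs along y, 154 mm from wall to wall, and is 14 mm wide along x. The divider stands in it on the box floor, 102 mm below this point: 146 mm side along y, thickness along x, centre 52 mm below this point, upper edge 2 mm below the rim.
- tier: Two stacked wooden boxes, fixed, the upper one open on top: 210 mm along x, 174 mm along y outside, walls 10 mm, rim 202 mm above the bench. Half-way along each long side wall inside stand two upright battens, 12 x 12 mm, tops 6 mm below the rim, that form the slot. Low stock, under 26 mm high, on the box floor either side of the slot. Origin under its centre; axes as slot.
- lantern: Battery lantern, loose, 60 mm across and 99 mm high (118 mm with its wire bail), standing near the shelf's front edge towards one end; origin at the centre of its foot. Leave alone.
- wax_tin: Flat round tin, loose, 60 mm across, 29 mm high, near the shelf's front edge towards the other end; origin at the centre of its underside. Leave alone.
- opener: Flat chrome bar opener, loose, 176 mm long (x), 40 mm wide, 4 mm thick, lying along the back of the shelf; origin at its middle, underneath. Leave alone.
- carabiner: Red plastic carabiner, loose, about 92 x 50 x 10 mm, lying at the back of the shelf; origin near its middle, underneath. Leave alone.
- boot_brush: Wooden boot brush, loose, 50 x 150 x 38 mm, in the grey boot tray (250 x 380 mm, rim 22 mm high) on the bench in front of the shelf; origin at its middle, underneath. Leave alone.
- cupboard: Small glass-fronted cupboard with a turning knob, fixed, about 200 mm deep (x), 206 mm wide (y) and 262 mm high, on the bench beside the shelf, on the side away from the tier; origin under its centre. Leave alone.
Not all that is in view belongs to the job. There is more than one size of the part that bears divider_mid; the job needs the larger.

How it is judged (in metres and radians):
On the way, in this order (a step that is already met when the one before it is completed fails the run):
1. the divider lies flat on the shelf with a long edge hanging over the shelf's front edge (x of divider_mid in the frame of shelf_front between -0.002 and 0.03 m and angle between the x axis of divider_mid and the x axis of shelf_front, either way round below 0.2 rad and angle between divider_mid's own z axis and vertical below 0.05 rad and z of divider_mid in the frame of shelf_front below 0.008 m), for 0.2 s.
2. the divider is held in the fingers, clear above the shelf (contact force between the fingers and divider above 1 N and contact force between shelf and divider below 0.01 N and height (world z) of divider_mid above 0.2 m), for 0.1 s.
At the end, for the whole second after the job is handed in: The divider stands at rest in the slot of the upper box, on its floor (centre 52 mm below the rim, within 6 mm), within 7 mm of the slot's middle across it and 8 mm along it, upright and its 146 mm side along the slot within 0.12 rad; lantern, tin, opener, carabiner and brush moved under 2 cm (x of divider_mid in the frame of slot between -0.007 and 0.007 m and y of divider_mid in the frame of slot between -0.008 and 0.008 m and z of divider_mid in the frame of slot between -0.058 and -0.046 m and angle between the z axis of divider_mid and the x axis of slot, either way round below 0.12 rad and angle between the y axis of divider_mid and the y axis of slot, either way round below 0.12 rad and linear speed of divider below 0.05 m/s and distance of each of lantern, wax_tin, opener, carabiner, boot_brush from where it was at the start of the episode below 0.02 m); the robot touches nothing.
It fails at once if the divider falls to the bench (height (world z) of divider_mid below 0.11 m).
It fails at once if the divider is let go above the slot, more than 3 cm short of the box floor (contact force between the fingers and divider below 0.01 N and horizontal distance between divider_mid and slot below 0.06 m and z of divider_mid in the frame of slot above -0.022 m).
It fails at once if the lantern, tin, opener, carabiner or brush is shifted by more than 2 cm (distance of any of lantern, wax_tin, opener, carabiner, boot_brush from where it was at the start of the episode above 0.02 m).
It fails at once if the lantern is tipped over (angle between lantern's own z axis and vertical above 0.4 rad).
It also fails if it takes over 72 s, if anything falls off the work surface, if the arm or the gripper's body presses on something with over 40 N, if the wrist force passes 120 N, or if a joint passes its speed limit or range.

ROBOT

A 6-joint arm with a two-finger parallel gripper is mounted at the origin on the work surface. World frame = base frame: x ahead of the robot, y to its left, z up, the work surface at z = 0. Lengths are in m, angles in degrees, forces in N, time in s.
With the tool pointing down it reaches from about 0.3 to 0.875 m from the base axis. Payload 6.4 kg.
Tool frame: the origin (TCP) lies at the very end of the fingers, on their centre line; the grasp point (between the pads) lies 19 mm behind it; y points along the fingers, z is the direction in which the jaws open and shut, and the axes are right-handed (so a half turn about y gives the same grasp; the last joint's range is limited). The gripper opens to 85 mm and grips with 20 to 120 N. Pads are 22 mm wide; open, the fingers measure 114 mm over their backs; the gripper's body (76 mm by 85 mm) begins 54 mm behind the grasp point. The pads swing forward as they close: fully open they stand 13 mm farther back than shut.
Start: joints at [64.211, 10.359, 92.074, -0, 77.567, -11.82], TCP at [0.139, 0.558, 0.231] pointing down, gripper open.
Joint ranges: [-171.53, 171.53], [-51.25, 118.39], [17.06, 147.69], [-65.23, 245.23], [0, 150.52], [-178.68, 178.68]. Speed limits (degrees/s): [147.25, 147.25, 172.46, 180, 180, 180].

INTERFACE

Orientations are given as [roll, pitch, yaw] about the fixed x, y, z axes, in that order (R = Rz(yaw) Ry(pitch) Rx(roll)).
In Python, from rig import r gives the robot as it stands.
- The arm moves only by the shell command python3 -m inch 'ROWS' [FORCE]. ROWS is JSON, a list that holds one entry, the list of rows, each a list of 5 numbers: the shift along the tool's x, y, z in mm, then the turn about the tool's y in rad, then the opening, from 0 (shut) to 1 (fully open). A call has 1 to 12 rows; each row is the pose to reach, as a shift and turn from the pose commanded when the call began, along the tool's axes at that moment; what a row does not reach only later rows make up. A row lasts 1/12 s, in which the tool goes at most 41.7 mm and 7.16 degrees, less where a joint would pass 70% of its speed; a pose out of reach is approached as far as the arm can. A call with a gripper value outside its range is refused whole. The fingers move at their own pace and stop on an object; FORCE is the grip in N (left out, the last holds). Time passes only in rows, so rows that repeat a pose let the fingers close. It gives the time, the measured TCP pose, the force and the opening at its end, in the units of the state.
- r.read_state(): the state, without advancing time (a new reading comes with each control period).
- r.read_camera(name): name is "side" or "top"; returns a dict with "pixels" (420x560x3 uint8, blue, green, red), "range_z" (420x560 float32, m along the optical axis (not along the pixel's ray), 0 where there is no reading), "mtx" (3x3 intrinsics, pixels), "pose" (4x4, takes a point from camera to world coordinates). Camera axes: x right, y up, looking along -z (the intrinsics and any distortion apply to the point x, -y, -z); pixel columns grow to the right and rows downward; lengths in m; the calibration is good to about 2 mm. A picture is of the moment at which its call begins.
- r.sign_off(): hands the job in, once; it reports no verdict.
The state is a dict: "time": time; "joint_positions": joint angles; "dq": joint speeds; "tau": joint torques, N m; "tcp_pos": TCP position; "tcp_rot": TCP orientation; "wrist_force": force on the tool from outside, world axes, zero at the start; "ft_torque": the same for the moment, N m; "finger_gap": opening from 0.0 (shut) to 1.0 (fully open).
Only numpy, scipy, OpenCV 4.12 (cv2) and the standard library are available. Lean on these libraries where they do the work, as an engineer would, in place of code of your own. Each camera call takes 0.05 s, during which the arm holds its last target.

## Working session

There is one attempt and no reset: what is moved stays moved. The work goes in short steps, Python scripts to look and compute and a shell command to move; the robot and the scene stay as the last step left them, time stands still between calls to the robot, and variables do not carry over. Pictures are saved under pics/ and viewed, and the job is handed in when it is done.

```bash
ls; mkdir -p pics; python3 - <<'E'
from rig import r
import cv2,numpy as np
print(r.read_state())
for n in("side","top"):
    c=r.read_camera(n); cv2.imwrite(f"pics/{n}0.png",c["pixels"]); np.savez(f"{n}0.npz",**c)
    print(n,c["mtx"],c["pose"],[k for k in c])
E
```

```text
pics
{'time': 0.0, 'joint_positions': array([ 6.42105744e+01,  1.04022125e+01,  9.21322908e+01, -1.72688613e-03,
        7.75676134e+01, -1.18196243e+01]), 'dq': array([ 0.05793476,  0.1574371 , -0.07537672,  0.07920826, -0.04449919,
       -0.0418709 ]), 'tau': array([-1.69605726e-03, -4.44875085e+01, -3.51335835e+01, -2.90816679e-04,
        9.10720060e-03, -1.52986172e-05]), 'tcp_pos': array([0.13854933, 0.5574807 , 0.23037567]), 'tcp_rot': array([-9.01002968e+01,  1.92667002e-02, -1.39694449e+01]), 'wrist_force': array([-0.78316436,  0.12826016,  0.98153135]), 'ft_torque': array([ 0.01931548, -0.03473942, -0.04182576]), 'finger_gap': 0.9974097918636783}
side [[440.69691837   0.         280.55117834]
 [  0.         440.69691837 206.3146146 ]
 [  0.           0.           1.        ]] [[ 0.99972262  0.00532565 -0.02294167  0.60497813]
 [-0.01710018  0.83394802 -0.551578   -0.56820791]
 [ 0.01619464  0.55181731  0.83380777  0.98464087]
 [ 0.          0.          0.          1.        ]] ['pixels', 'range_z', 'mtx', 'pose']
top [[413.99114879   0.         278.58668571]
 [  0.         413.99114879 218.21161509]
 [  0.           0.           1.        ]] [[ 0.01121198  0.98271762 -0.18477112  0.38091818]
 [-0.99952767  0.01630199  0.02605149  0.01917905]
 [ 0.02861339  0.18439176  0.98243623  1.33849964]
 [ 0.          0.          0.          1.        ]] ['pixels', 'range_z', 'mtx', 'pose']
```

View pics/side0.png

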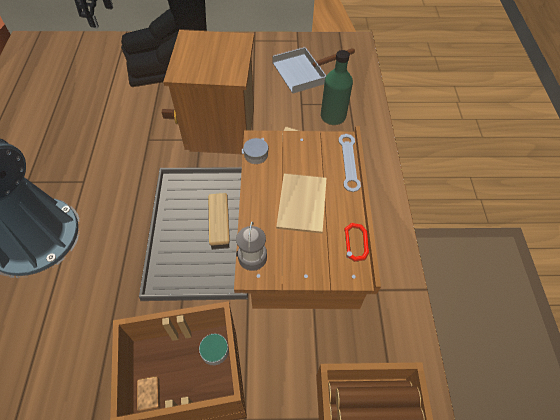

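View pics/top0.png

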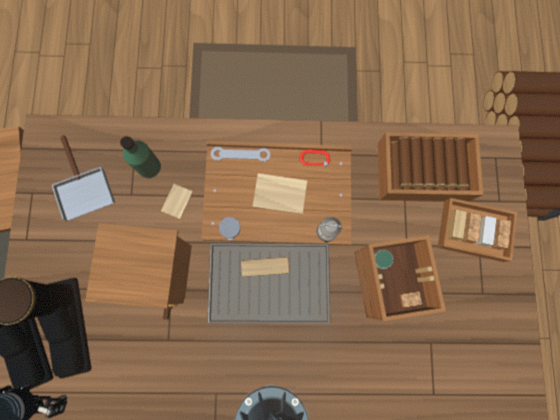

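The picture shows the divider on the shelf at side (302,203) / top (280,194), and a smaller plywood panel on the bench at top (177,201). The panel on the shelf is the larger, so it is the one meant. I'll confirm this with sizes and an enlarged crop.

```bash
cat > h.py <<'E'
import numpy as np,cv2
def ray(c,uv,z):
    K=c["mtx"];T=c["pose"];uv=np.atleast_2d(uv).astype(float)
    d=np.c_[(uv[:,0]-K[0,2])/K[0,0],-(uv[:,1]-K[1,2])/K[1,1],-np.ones(len(uv))]@T[:3,:3].T
    s=(z-T[2,3])/d[:,2]; return T[:3,3]+d*s[:,None]
def cloud(c):
    h,w=c["range_z"].shape;K=c["mtx"];T=c["pose"];v,u=np.mgrid[:h,:w];Z=c["range_z"]
    P=np.stack([(u-K[0,2])/K[0,0]*Z,-(v-K[1,2])/K[1,1]*Z,-Z],-1)
    return P@T[:3,:3].T+T[:3,3]
def px(c,P):
    T=c["pose"];K=c["mtx"];p=(np.atleast_2d(P)-T[:3,3])@T[:3,:3]
    return np.c_[K[0,2]+K[0,0]*p[:,0]/-p[:,2],K[1,2]-K[1,1]*p[:,1]/-p[:,2]]
E
python3 - <<'E'
from h import *
for n,seeds in(("top",{"div":(280,194),"small":(177,201),"shelf":(320,210)}),("side",{"div":(302,203),"shelf":(270,260)})):
    c=dict(np.load(n+"0.npz"));hsv=cv2.cvtColor(c["pixels"],cv2.COLOR_BGR2HSV);P=cloud(c)
    for k,(u,v) in seeds.items(): print(n,k,hsv[v,u],P[v,u].round(3))
c=dict(np.load("top0.npz"));P=cloud(c)
m=((P[...,2]>.15)&(P[...,2]<.172)).astype(np.uint8)
n,l,s,ce=cv2.connectedComponentsWithStats(m)
for i in range(1,n):
    if s[i,4]>60:print("z.15-.172",s[i],ce[i])
m=((P[...,2]>.19)&(P[...,2]<.21)).astype(np.uint8)
n,l,s,ce=cv2.connectedComponentsWithStats(m)
for i in range(1,n):
    if s[i,4]>60:print("z.2",s[i],ce[i])
im=c["pixels"]
a=cv2.resize(im[130:250,150:360],None,fx=3.5,fy=3.5,interpolation=cv2.INTER_CUBIC);cv2.imwrite("pics/cropA.png",a)
a=cv2.resize(im[230:330,350:450],None,fx=6,fy=6,interpolation=cv2.INTER_CUBIC);cv2.imwrite("pics/cropB.png",a)
c=dict(np.load("side0.npz"));im=c["pixels"]
a=cv2.resize(im[295:420,100:250],None,fx=4.5,fy=4.5,interpolation=cv2.INTER_CUBIC);cv2.imwrite("pics/cropC.png",a)
E
```

```text
top div [ 19  75 205] [ 0.673 -0.015  0.167]
top small [ 18  74 209] [0.683 0.317 0.007]
top shelf [ 14 129 156] [ 0.629 -0.133  0.159]
side div [ 19  86 208] [ 0.676 -0.019  0.168]
side shelf [ 15 146 166] [ 0.603 -0.156  0.16 ]
z.15-.172 [123 141  24  23 243] [136.43621399 153.48559671]
z.15-.172 [  201   145   150   100 12952] [276.39808524 193.09828598]
z.15-.172 [171 239  11  66 116] [176.63793103 271.63793103]
z.15-.172 [419 241   9  27  81] [423.33333333 253.41975309]
z.15-.172 [364 246  16  75 151] [371.7218543  282.97350993]
z.15-.172 [428 281   9  28  88] [432.10227273 294.80681818]
z.15-.172 [ 40 284  17  33 114] [ 51.22807018 299.51754386]
z.2 [168 237  11  68 107] [173.80373832 269.65420561]
z.2 [ 367  236   79   85 1284] [406.63317757 278.43068536]
z.2 [ 34 283  16  35 103] [ 44.86407767 299.98058252]
```

View pics/cropA.png

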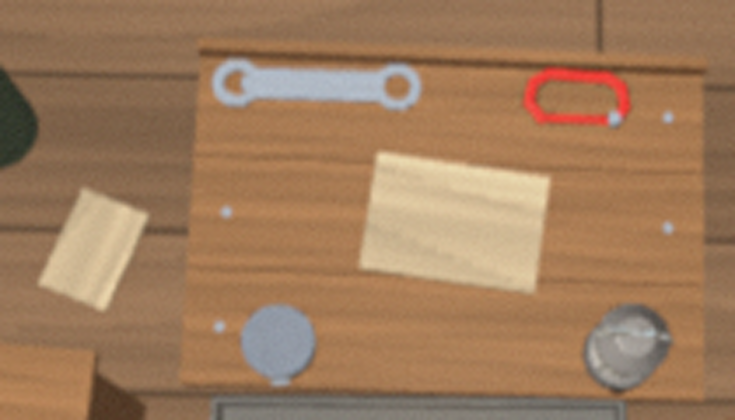

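View pics/cropB.png

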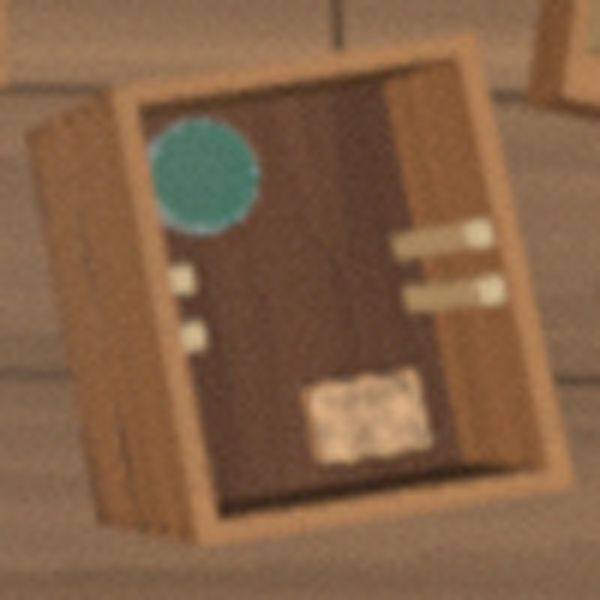

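View pics/cropC.png

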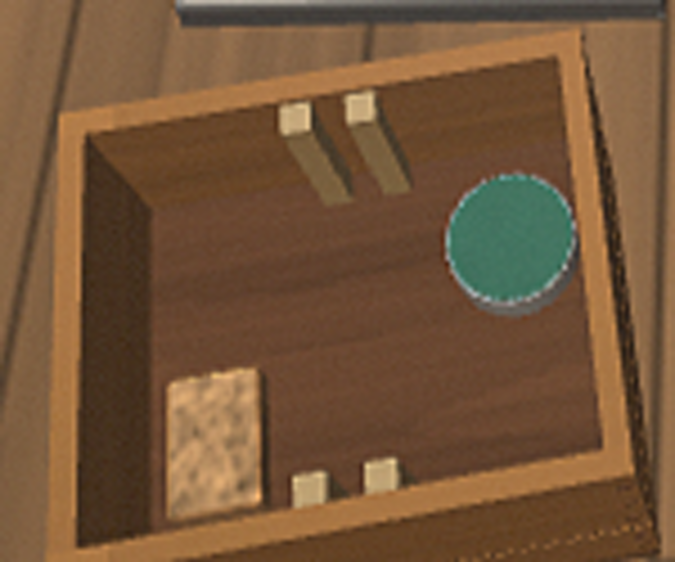

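Crop A shows the panel on the shelf at about top (280,194), clearly the bigger of the two; the panel at (177,201) is on the bench. The tier is the box at top (400,280), with batten pairs at (381,283) and (431,275). Next I'll measure these.

```bash
cat > m.py <<'E'
from h import *
import sys
def rect(c,m,z):
    cs,_=cv2.findContours(m,cv2.RETR_EXTERNAL,cv2.CHAIN_APPROX_NONE)
    k=max(cs,key=cv2.contourArea)[:,0]
    w=ray(c,k,z)[:,:2]
    (cx,cy),(a,b),t=cv2.minAreaRect((w*1000).astype(np.float32))
    M=cv2.boxPoints(((cx,cy),(a,b),t))
    return np.array([cx,cy])/1000,(a,b),t,M,k
def divmask(c):
    P=cloud(c);hsv=cv2.cvtColor(c["pixels"],cv2.COLOR_BGR2HSV)
    return ((hsv[...,1]<108)&(hsv[...,1]>45)&(hsv[...,0]>14)&(hsv[...,0]<26)&(hsv[...,2]>140)&(P[...,2]>.155)&(P[...,2]<.18)&(P[...,0]>.45)&(P[...,1]<.2)&(P[...,1]>-.24)).astype(np.uint8)
E
python3 - <<'E'
from m import *
for n in("top","side"):
    c=dict(np.load(n+"0.npz"));P=cloud(c);hsv=cv2.cvtColor(c["pixels"],cv2.COLOR_BGR2HSV)
    ce,s,t,M,k=rect(c,divmask(c),.168);print(n,"div",ce,s,t,M.round(0).tolist())
    # shelf top incl. things
    m=((P[...,2]>.152)&(P[...,2]<.30)&(P[...,0]>.5)&(P[...,0]<.9)&(P[...,1]<.28)&(P[...,1]>-.24))
    m=((P[...,2]>.152)&(P[...,2]<.165)&(P[...,0]>.48)&(P[...,0]<.9)&(P[...,1]<.21)&(P[...,1]>-.24)).astype(np.uint8)
    ce,s,t,M,k=rect(c,m,.16);print(n,"shelf",ce,s,t,M.round(0).tolist())
    # front-edge fit
    w=ray(c,k,.16); 
    # tier rim
    m=((P[...,2]>.19)&(P[...,2]<.21)&(P[...,1]<-.2)&(P[...,0]<.65)&(P[...,0]>.3)).astype(np.uint8)
    ce,s,t,M,k=rect(c,m,.202);print(n,"tier",ce,s,t,M.round(0).tolist())
    # battens
    m=((hsv[...,1]<125)&(hsv[...,2]>165)&(hsv[...,0]>14)&(hsv[...,0]<32)&(P[...,1]<-.2)&(P[...,0]<.65)&(P[...,0]>.3)&(P[...,2]>.17)).astype(np.uint8)
    q,l,st,cc=cv2.connectedComponentsWithStats(m)
    for i in range(1,q):
        if st[i,4]>5:print(" bat",st[i,4],cc[i].round(1),ray(c,cc[i],.196).round(4),P[int(cc[i][1]),int(cc[i][0])].round(3))
    # lantern / tin
    m=((P[...,2]>.175)&(P[...,1]<.2)&(P[...,1]>-.21)&(P[...,0]>.5)&(P[...,0]<.68)).astype(np.uint8)
    q,l,st,cc=cv2.connectedComponentsWithStats(m)
    for i in range(1,q):
        if st[i,4]>40:
            p=P[l==i];print(" obj",st[i,4],p.min(0).round(3),p.max(0).round(3),np.median(p,0).round(3))
E
```

```text
top div [ 0.6758446  -0.01392671] (148.63882446289062, 104.3479995727539) 82.56068420410156 [[614.0, -81.0], [718.0, -94.0], [737.0, 53.0], [634.0, 67.0]]
top shelf [ 0.67474426 -0.0073047 ] (429.10723876953125, 284.307373046875) 88.96340942382812 [[529.0, -219.0], [813.0, -224.0], [821.0, 205.0], [536.0, 210.0]]
top tier [ 0.43547366 -0.36128519] (209.97219848632812, 178.20484924316406) 9.312372207641602 [[317.0, -290.0], [346.0, -466.0], [553.0, -432.0], [525.0, -256.0]]
 bat 25 [428.2 268.6] [[ 0.4605 -0.4281  0.196 ]] [ 0.462 -0.428  0.196]
 bat 16 [379.5 276.5] [[ 0.437  -0.2911  0.196 ]] [ 0.438 -0.291  0.193]
 bat 29 [430.7 278. ] [[ 0.4347 -0.4334  0.196 ]] [ 0.434 -0.429  0.203]
 bat 16 [381.5 285.8] [[ 0.4119 -0.2958  0.196 ]] [ 0.414 -0.295  0.194]
 obj 362 [0.537 0.099 0.176] [0.599 0.156 0.194] [0.568 0.127 0.189]
 obj 454 [ 0.535 -0.178  0.175] [ 0.593 -0.12   0.278] [ 0.56  -0.145  0.249]
side div [ 0.67565405 -0.01417671] (146.68914794921875, 99.9552993774414) 82.51826477050781 [[617.0, -80.0], [716.0, -93.0], [735.0, 52.0], [636.0, 65.0]]
side shelf [ 0.67854321 -0.01028821] (434.5008850097656, 288.8399658203125) 89.01240539550781 [[530.0, -225.0], [819.0, -230.0], [827.0, 204.0], [538.0, 209.0]]
side tier [ 0.43670294 -0.36483014] (210.37298583984375, 176.4988250732422) 9.306882858276367 [[319.0, -295.0], [347.0, -469.0], [555.0, -435.0], [526.0, -261.0]]
 bat 37 [179.6 318.4] [[ 0.4376 -0.2913  0.196 ]] [ 0.436 -0.29   0.195]
 bat 42 [165.  320.8] [[ 0.4117 -0.2954  0.196 ]] [ 0.411 -0.293  0.195]
 bat 47 [184.  400.4] [[ 0.4602 -0.431   0.196 ]] [ 0.46  -0.43   0.195]
 bat 47 [168.  403.4] [[ 0.4343 -0.4352  0.196 ]] [ 0.434 -0.434  0.193]
 obj 455 [0.537 0.096 0.175] [0.598 0.158 0.194] [0.569 0.121 0.188]
 obj 1061 [ 0.534 -0.182  0.175] [ 0.596 -0.122  0.279] [ 0.568 -0.165  0.245]
```

```bash
cat > g.py <<'E'
# python3 g.py x y z yaw : shift (mm) in tool axes and turn (rad) from present measured pose
import sys,numpy as np
from rig import r
from scipy.spatial.transform import Rotation as R
s=r.read_state();R0=R.from_euler('xyz',s["tcp_rot"],degrees=True)
t=np.array([float(a) for a in sys.argv[1:4]])
yaw=float(sys.argv[4])
d=R0.inv().apply(t-s["tcp_pos"])*1000
rel=(R0.inv()*R.from_euler('xyz',[-90,0,yaw],degrees=True)).as_rotvec()
print("t",round(s["time"],2),"tcp",s["tcp_pos"].round(4),s["tcp_rot"].round(2),"gap",round(s["finger_gap"],3),"F",s["wrist_force"].round(1))
print("shift",d.round(1),"turn",rel.round(3))
E
python3 g.py .686 -.015 .36 -7.5;python3 - <<'E'
from m import *
c=dict(np.load("top0.npz"));P=cloud(c)
for n,(a,b,d,e) in dict(cup=(85,190,225,320),bottle=(115,160,135,180),brush=(240,290,258,276),boots=(0,85,270,400)).items():
    p=P[d:e,a:b].reshape(-1,3);p=p[p[:,2]>.03];print(n,p.min(0).round(3),p.max(0).round(3))
E
```

```text
t 0.1 tcp [0.1386 0.5576 0.2305] [-9.009e+01  2.000e-02 -1.397e+01] gap 0.999 F [-0.3 -0.2 -0.2]
shift [ 669.4 -129.1 -423.7] turn [ 0.002 -0.113 -0.   ]
cup [0.313 0.019 0.03 ] [0.559 0.478 1.338]
bottle [0.381 0.019 0.03 ] [0.836 0.455 1.338]
brush [ 0.381 -0.05   0.03 ] [0.499 0.101 1.338]
boots [0.114 0.019 0.03 ] [0.42  0.778 1.338]
```

```bash
python3 -m inch '[[[0,-40,0,0,1],[0,-80,0,0,1],[0,-130,0,0,1],[0,-130,0,0,1],[30,-130,-20,0,1],[65,-130,-41,0,1],[100,-130,-63,0,1],[135,-130,-85,0,1],[170,-130,-107,0,1],[205,-130,-130,0,1],[240,-130,-152,0,1],[275,-130,-174,-0.05,1]]]'; python3 g.py .686 -.015 .36 -7.5
```

```text
time: 1.1
tcp_pos: [0.3645, 0.321, 0.361]
tcp_rot: [-90.0, 0.0, -11.1]
wrist_force: [1.2, 0.9, 0.4]
finger_gap: 0.998
t 1.1 tcp [0.3645 0.321  0.361 ] [-90.    0.  -11.1] gap 0.998 F [1.2 0.9 0.4]
shift [ 380.2    1.  -267.9] turn [ 0.    -0.063 -0.   ]
```

```bash
python3 -m inch '[[[33,0,-23,0,1],[67,0,-47,0,1],[101,0,-71,-0.02,1],[135,0,-95,-0.03,1],[170,0,-119,-0.06,1],[204,0,-143,-0.063,1],[238,0,-167,-0.063,1],[272,0,-191,-0.063,1],[306,0,-215,-0.063,1],[340,0,-240,-0.063,1],[370,1,-261,-0.063,1],[380,1,-268,-0.063,1]]]'; python3 g.py .686 -.015 .20 -7.5
```

```text
time: 2.1
tcp_pos: [0.687, -0.0183, 0.3578]
tcp_rot: [-90.1, 0.1, -7.7]
wrist_force: [-0.3, -0.5, 0.0]
finger_gap: 0.999
t 2.1 tcp [ 0.687  -0.0183  0.3578] [-90.07   0.1   -7.73] gap 0.999 F [-0.3 -0.5  0. ]
shift [ -1.2 157.8   3.3] turn [ 0.001 -0.004 -0.002]
```

```bash
python3 -m inch '[[[0,40,0,0,1],[0,80,0,0,1],[0,120,0,0,1],[0,155,0,0,1],[0,170,0,0,1],[0,170,0,0,1],[0,170,0,0,1]]]'; python3 g.py .686 -.015 .155 -7.5; python3 - <<'E'
from m import *
from rig import r
for n in("side","top"):
    c=r.read_camera(n);cv2.imwrite(f"pics/{n}1.png",c["pixels"])
    np.savez(n+"1.npz",**c)
im=cv2.imread("pics/side1.png")[40:300,130:420];cv2.imwrite("pics/side1c.png",cv2.resize(im,None,fx=2.3,fy=2.3))
E
```

```text
time: 2.68
tcp_pos: [0.6843, -0.0133, 0.1891]
tcp_rot: [-90.0, 0.2, -7.5]
wrist_force: [-0.3, 0.2, 1.4]
finger_gap: 1.0
t 2.68 tcp [ 0.6843 -0.0133  0.1891] [-89.99   0.15  -7.5 ] gap 1.0 F [-0.3  0.2  1.4]
shift [ 2.  34.1 -1.5] turn [-0.     0.    -0.003]
```

View pics/side1c.png

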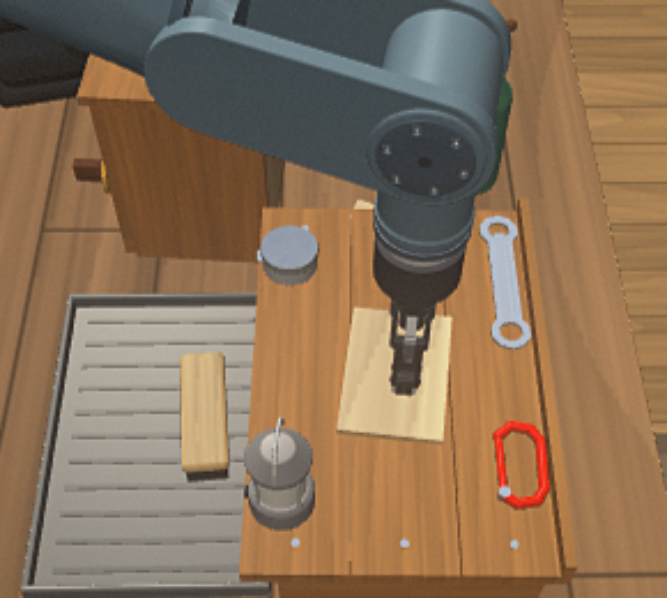

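The tool hangs over the panel, with the fingertips at crop (405,388), clear of the lantern and the tin. I'll lower it until it touches.

```bash
python3 -m inch '[[[0,10,0,0,1],[0,17,0,0,1],[0,20,0,0,1],[0,20,0,0,1],[0,22,0,0,1],[0,23,0,0,1]]]'; python3 -m inch '[[[0,2,0,0,1],[0,4,0,0,1],[0,6,0,0,1],[0,7,0,0,1]]]'
```

```text
time: 3.28
tcp_pos: [0.6851, -0.0134, 0.1674]
tcp_rot: [-90.0, -0.0, -7.5]
wrist_force: [0.8, 0.1, 1.2]
finger_gap: 1.005
time: 3.62
tcp_pos: [0.6848, -0.0134, 0.1599]
tcp_rot: [-90.0, 0.0, -7.5]
wrist_force: [-0.8, 0.6, -0.6]
finger_gap: 1.002
```

```bash
python3 -m inch '[[[0,1,0,0,1],[0,2,0,0,1],[0,3,0,0,1],[0,3,0,0,1]]]'; python3 -m inch '[[[0,1,0,0,1],[0,1.5,0,0,1],[0,1.5,0,0,1]]]';python3 -m inch '[[[0,1,0,0,1],[0,1.5,0,0,1],[0,1.5,0,0,1]]]'
```

```text
time: 3.95
tcp_pos: [0.6848, -0.0133, 0.157]
tcp_rot: [-90.0, 0.0, -7.5]
wrist_force: [0.8, 0.8, -0.0]
finger_gap: 0.995
time: 4.2
tcp_pos: [0.6849, -0.0134, 0.1557]
tcp_rot: [-90.0, 0.0, -7.5]
wrist_force: [0.2, 0.7, 1.1]
finger_gap: 0.999
time: 4.45
tcp_pos: [0.6852, -0.0134, 0.1549]
tcp_rot: [-90.0, -0.0, -7.5]
wrist_force: [-1.5, -0.0, 3.4]
finger_gap: 1.0
```

```bash
python3 -m inch '[[[0,0.6,0,0,1],[0,1.2,0,0,1],[0,1.2,0,0,1],[-3,1.2,-0.3,0,1],[-8,1.2,-0.9,-0.005,1],[-14,1.2,-1.6,-0.015,1],[-20,1.2,-2.3,-0.025,1],[-26,1.2,-3,-0.035,1],[-32,1.2,-3.7,-0.045,1],[-38,1.2,-4.4,-0.055,1],[-40,1.2,-4.6,-0.055,1]]]'; python3 - <<'E'
from m import *
from rig import r
for n in("side","top"):
    c=r.read_camera(n);np.savez(n+"2.npz",**c)
im=np.load("side2.npz")["pixels"][40:300,130:420];cv2.imwrite("pics/side2c.png",cv2.resize(im,None,fx=2.3,fy=2.3))
E
```

```text
time: 5.37
tcp_pos: [0.6457, -0.0129, 0.1549]
tcp_rot: [-90.0, -0.2, -4.3]
wrist_force: [2.2, -0.1, 6.3]
finger_gap: 0.998
```

View pics/side2c.png

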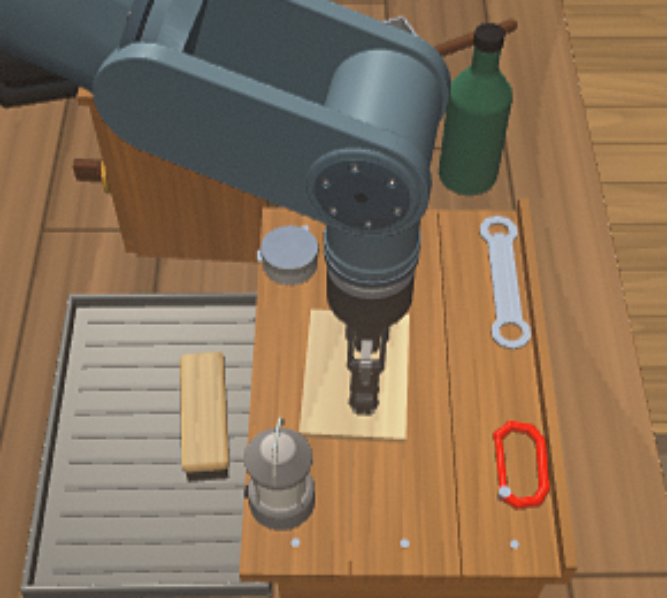

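The panel follows the fingers and has turned with them; its front edge is at crop (303,375) and the way to the lantern is clear. I'll carry on.

```bash
python3 -m inch '[[[-4,0,-0.3,-0.005,1],[-11,0,-0.7,-0.012,1],[-18,0,-1.2,-0.02,1],[-25,0,-1.7,-0.03,1],[-32,0,-2.1,-0.04,1],[-39,0,-2.6,-0.05,1],[-46,0,-3,-0.057,1],[-53,0,-3.4,-0.057,1],[-60,0,-3.9,-0.057,1],[-66,0,-4.3,-0.057,1],[-70,0,-4.5,-0.057,1],[-70,0,-4.5,-0.057,1]]]'; cat > see.py <<'E'
from m import *
from rig import r
import sys
k=sys.argv[1]
for n in("side","top"):
    c=r.read_camera(n);np.savez(n+k+".npz",**c)
    m=divmask(c)
    cs,_=cv2.findContours(m,cv2.RETR_EXTERNAL,cv2.CHAIN_APPROX_NONE)
    pts=np.vstack([q[:,0] for q in cs if cv2.contourArea(q)>40]); w=ray(c,pts,.168)[:,:2]
    (cx,cy),(a,b),t=cv2.minAreaRect((w*1000).astype(np.float32));print(n,(round(cx),round(cy)),round(a),round(b),round(t,1),"min",(w.min(0)*1000).round(),"max",(w.max(0)*1000).round())
    print(cv2.boxPoints(((cx,cy),(a,b),t)).round().tolist())
im=np.load("side"+k+".npz")["pixels"][40:300,130:420];cv2.imwrite(f"pics/side{k}c.png",cv2.resize(im,None,fx=2.3,fy=2.3))
E
python3 see.py 3
```

```text
time: 6.47
tcp_pos: [0.5754, -0.0121, 0.1549]
tcp_rot: [-90.0, -0.2, -1.1]
wrist_force: [-1.6, 0.3, 8.4]
finger_gap: 1.003
side (578, -14) 101 147 9.4 min [517. -86.] max [638.  66.]
[[516.0, 50.0], [540.0, -95.0], [639.0, -78.0], [615.0, 66.0]]
top (541, -2) 116 57 84.8 min [517. -62.] max [574.  55.]
[[507.0, -58.0], [565.0, -63.0], [575.0, 53.0], [518.0, 58.0]]
```

View pics/side3c.png

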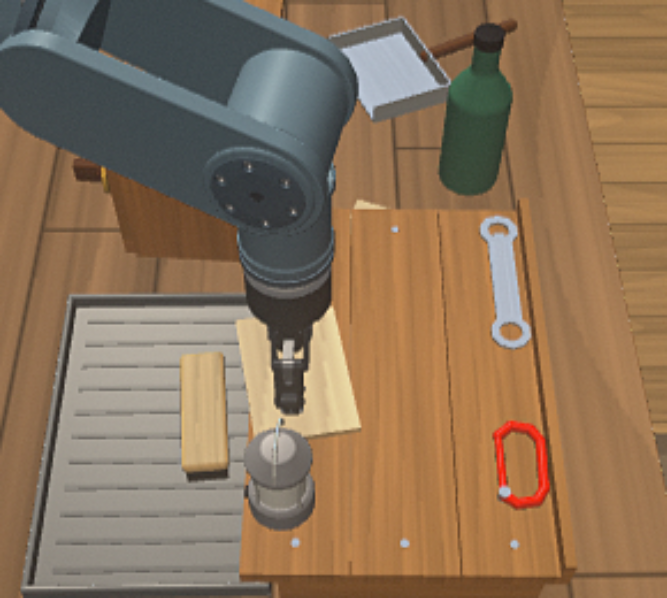

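The picture shows the panel over-turned: in the side view its yaw is now about +9.5° and its centre is (0.578,-0.014). The +y pad carried most of the load. Nothing has been touched: the lantern edge is at y=-0.122 and the nearest panel corner at -0.095. I'll lift, close the fingers and press at the -y side to turn it back.

```bash
python3 -m inch '[[[0,-12,0,0,1],[0,-30,0,0,0.5],[0,-40,0,0,0],[0,-40,0,0,0],[0,-40,0,0,0],[0,-40,0,0,0],[0,-40,0,0,0]]]' 40; python3 g.py .590 -.045 .176 9
```

```text
time: 7.15
tcp_pos: [0.5738, -0.0118, 0.1919]
tcp_rot: [-90.0, 0.1, -1.1]
wrist_force: [-0.8, -0.1, 0.1]
finger_gap: 0.143
t 7.15 tcp [ 0.5738 -0.0118  0.1919] [-89.98   0.11  -1.08] gap 0.143 F [-0.8 -0.1  0.1]
shift [ 16.8  15.9 -32.9] turn [-0.001 -0.176 -0.002]
```

```bash
python3 -m inch '[[[8,0,-16,-0.08,0],[17,0,-33,-0.176,0],[17,8,-33,-0.176,0],[17,14,-33,-0.176,0],[17,18,-33,-0.176,0],[17,20,-33,-0.176,0],[17,22,-33,-0.176,0],[17,23,-33,-0.176,0],[17,23,-33,-0.176,0]]]'; python3 -m inch '[[[0,0.7,0,0,0],[0,1.4,0,0,0],[0,1.4,0,0,0]]]'
```

```text
time: 7.9
tcp_pos: [0.5907, -0.0448, 0.17]
tcp_rot: [-90.0, 0.0, 9.0]
wrist_force: [0.9, -0.9, -0.3]
finger_gap: -0.0
time: 8.15
tcp_pos: [0.591, -0.0452, 0.1688]
tcp_rot: [-90.0, -0.0, 9.0]
wrist_force: [-0.5, -0.3, -0.1]
finger_gap: 0.002
```

```bash
python3 -m inch '[[[0,1,0,0,0],[0,2,0,0,0],[0,2,0,0,0],[-2,2,0.3,0.01,0],[-5,2,0.8,0.03,0],[-9,2,1.4,0.055,0],[-13,2,2.0,0.08,0],[-17,2,2.7,0.105,0],[-20,2,3.2,0.12,0],[-20,2,3.2,0.12,0]]]';python3 see.py 4
```

```text
time: 8.98
tcp_pos: [0.5712, -0.0456, 0.1681]
tcp_rot: [-90.1, -0.2, 2.0]
wrist_force: [-0.1, -0.5, 6.9]
finger_gap: 0.001
side (563, -14) 100 146 1.2 min [512. -88.] max [613.  60.]
[[512.0, 58.0], [515.0, -88.0], [614.0, -86.0], [611.0, 60.0]]
top (563, -13) 101 149 0.8 min [512. -88.] max [613.  62.]
[[511.0, 60.0], [513.0, -89.0], [614.0, -87.0], [612.0, 62.0]]
```

View pics/side4c.png

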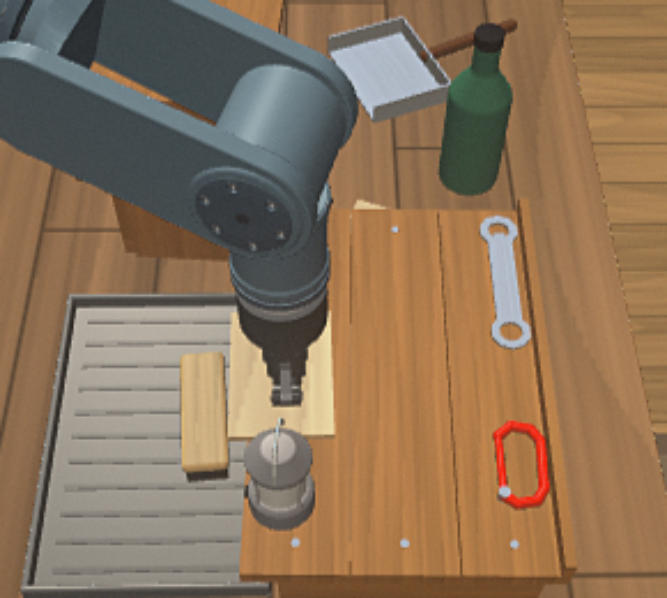

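The panel pins well to the closed fingertips: centre (0.563,-0.014), yaw +1°, and both cameras agree. Now 12 mm further.

```bash
python3 -m inch '[[[-2,0,0,0.01,0],[-5,0,0,0.02,0],[-8,0,0.2,0.03,0],[-11,0,0.3,0.04,0],[-12.5,0,0.3,0.045,0],[-12.5,0,0.3,0.045,0],[-12.5,0,0.3,0.045,0],[-12.5,0,0.3,0.045,0]]]';python3 see.py 5; python3 -m inch '[[[0,-4,0,0,0],[0,-20,0,0,0],[0,-40,0,0,0.4],[0,-60,0,0,1],[0,-60,0,0,1],[0,-60,0,0,1]]]'
```

```text
time: 9.75
tcp_pos: [0.559, -0.0457, 0.1681]
tcp_rot: [-90.0, -0.2, -0.5]
wrist_force: [-0.2, -0.4, 7.4]
finger_gap: 0.001
side (555, -14) 149 100 86.2 min [500. -89.] max [609.  57.]
[[500.0, -85.0], [599.0, -92.0], [609.0, 57.0], [510.0, 63.0]]
top (555, -12) 149 103 85.6 min [499. -85.] max [610.  63.]
[[498.0, -82.0], [600.0, -90.0], [612.0, 58.0], [509.0, 66.0]]
time: 10.35
tcp_pos: [0.5585, -0.0455, 0.2276]
tcp_rot: [-90.0, -0.1, -0.5]
wrist_force: [-0.1, 0.2, 0.1]
finger_gap: 0.568
```

```bash
python3 g.py .568 .020 .170 -3.8; python3 -m inch '[[[4,0,33,0.03,0],[8,0,65,0.057,0],[8,10,66,0.057,0],[8,30,66,0.057,0],[8,45,66,0.057,0],[8,54,66,0.057,0],[8,57,66,0.057,0],[8,58,66,0.057,0],[8,59,66,0.057,0],[8,60,66,0.057,0],[8,61,66,0.057,0],[8,61,66,0.057,0]]]'; python3 g.py .560 .020 .168 -1
```

```text
t 10.35 tcp [ 0.5585 -0.0455  0.2276] [-90.04  -0.11  -0.47] gap 0.568 F [-0.1  0.2  0.1]
shift [ 8.8 57.6 65.6] turn [0.001 0.058 0.002]
time: 11.35
tcp_pos: [0.5675, 0.0201, 0.168]
tcp_rot: [-90.0, -0.1, -3.7]
wrist_force: [-5.4, 1.1, 16.0]
finger_gap: -0.001
t 11.35 tcp [0.5675 0.0201 0.168 ] [-90.02  -0.13  -3.72] gap -0.001 F [-5.4  1.1 16. ]
shift [-7.5  0.  -0.6] turn [ 0.    -0.048  0.002]
```

```bash
python3 -m inch '[[[0,-0.8,0,0,0],[-2,-0.8,0,-0.012,0],[-4,-0.8,-0.2,-0.025,0],[-6,-0.8,-0.4,-0.04,0],[-7.5,-0.8,-0.6,-0.048,0],[-7.5,-0.8,-0.6,-0.048,0],[-7.5,-0.8,-0.6,-0.048,0]]]';python3 see.py 6; python3 -m inch '[[[0,-4,0,0,0],[0,-20,0,0,0],[0,-40,0,0,0.4],[0,-60,0,0,1],[0,-80,0,0,1],[0,-80,0,0,1]]]'
```

```text
time: 11.93
tcp_pos: [0.5607, 0.0198, 0.1681]
tcp_rot: [-90.0, -0.2, -1.0]
wrist_force: [1.2, 0.0, 7.7]
finger_gap: 0.0
side (551, -14) 146 100 88.1 min [500. -89.] max [602.  60.]
[[499.0, -86.0], [599.0, -89.0], [604.0, 57.0], [504.0, 60.0]]
top (549, -14) 148 101 90.0 min [499. -88.] max [600.  60.]
[[499.0, -88.0], [600.0, -88.0], [600.0, 60.0], [499.0, 60.0]]
time: 12.53
tcp_pos: [0.5609, 0.0199, 0.2504]
tcp_rot: [-90.1, -0.3, -1.0]
wrist_force: [0.8, -0.2, 0.9]
finger_gap: 0.563
```

Panel: centre (0.550,-0.014), aligned with the shelf, hanging about 33 mm over. Step 1 is met. The moves only allow yaw, so I can't tilt the tool. Instead I'll straddle the panel with the jaws along x, push the overhang down in front of the edge until the panel stands up against the front pad, then close on it.

```bash
python3 -m inch '[[[2,0,-10,0.12,1],[4,0,-20,0.24,1],[5,0,-34,0.36,1],[5,0,-34,0.48,1],[5,0,-34,0.6,1],[5,0,-34,0.72,1],[5,0,-34,0.84,1],[5,0,-34,0.96,1],[5,0,-34,1.08,1],[5,0,-34,1.2,1],[5,0,-34,1.32,1],[5,0,-34,1.44,1]]]'; python3 g.py .566 -.014 .175 -91
```

```text
time: 13.53
tcp_pos: [0.5628, -0.0138, 0.2449]
tcp_rot: [-90.1, 0.0, -83.8]
wrist_force: [-0.4, -0.8, 0.1]
finger_gap: 1.001
t 13.53 tcp [ 0.5628 -0.0138  0.2449] [-9.013e+01  4.000e-02 -8.382e+01] gap 1.001 F [-0.4 -0.8  0.1]
shift [ 0.6 69.9  3.3] turn [ 0.002  0.125 -0.001]
```

```bash
python3 -m inch '[[[0.6,20,3.3,0.125,1],[0.6,45,3.3,0.125,1],[0.6,60,3.3,0.125,1],[0.6,68,3.3,0.125,1],[0.6,68,3.3,0.125,1],[0.6,68,3.3,0.125,1]]]'; python3 see.py 7; python3 - <<'E'
import cv2,numpy as np
s=np.load("side7.npz")["pixels"][130:290,200:360];t=np.load("top7.npz")["pixels"][170:290,200:360]
cv2.imwrite("pics/s7.png",cv2.resize(s,None,fx=4,fy=3.7,interpolation=cv2.INTER_CUBIC));cv2.imwrite("pics/t7.png",cv2.resize(t,None,fx=4,fy=4,interpolation=cv2.INTER_CUBIC))
E
python3 g.py .566 -.014 .148 -91
```

```text
time: 14.03
tcp_pos: [0.5666, -0.0139, 0.178]
tcp_rot: [-90.1, 0.0, -90.6]
wrist_force: [0.5, -0.3, -0.2]
finger_gap: 1.004
side (551, -24) 127 100 88.0 min [500. -89.] max [602.  40.]
[[499.0, -85.0], [599.0, -89.0], [603.0, 38.0], [503.0, 41.0]]
top (536, -3) 116 93 76.7 min [501. -68.] max [592.  60.]
[[478.0, -49.0], [568.0, -70.0], [595.0, 43.0], [504.0, 64.0]]
t 14.13 tcp [ 0.5676 -0.0141  0.1796] [-8.990e+01 -2.000e-02 -9.063e+01] gap 1.0 F [0.  0.2 0.3]
shift [-0.1 31.6 -1.7] turn [-0.002  0.006  0.   ]
```

View pics/s7.png

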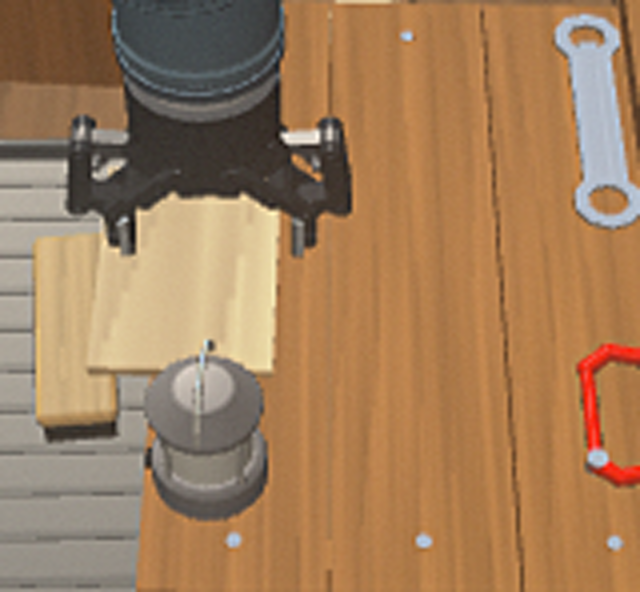

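```bash
python3 - <<'E'
from h import *
c=dict(np.load("side7.npz"))
for u in(228,230,233.5,272.5,274.5,277.5): print(u,ray(c,(u,196.5),.191).round(4))
print(px(c,[[.5235,-.014,.191],[.6085,-.014,.191]]))
P=cloud(c)
print(P[192:199,226:236,2].round(3));print(P[192:199,270:279,2].round(3))
E
```

```text
228 [[ 0.5123 -0.0167  0.191 ]]
230 [[ 0.5167 -0.0168  0.191 ]]
233.5 [[ 0.5243 -0.0168  0.191 ]]
272.5 [[ 0.6096 -0.0173  0.191 ]]
274.5 [[ 0.614  -0.0173  0.191 ]]
277.5 [[ 0.6206 -0.0174  0.191 ]]
[[233.18208669 195.4510914 ]
 [271.9838346  195.26679364]]
[[0.169 0.216 0.216 0.222 0.219 0.218 0.221 0.202 0.169 0.168]
 [0.167 0.208 0.212 0.212 0.216 0.218 0.215 0.2   0.168 0.169]
 [0.165 0.208 0.207 0.21  0.214 0.21  0.212 0.2   0.166 0.166]
 [0.167 0.205 0.204 0.203 0.211 0.207 0.209 0.198 0.17  0.165]
 [0.168 0.168 0.199 0.202 0.204 0.204 0.207 0.198 0.166 0.169]
 [0.169 0.169 0.171 0.166 0.202 0.201 0.203 0.198 0.169 0.17 ]
 [0.17  0.163 0.165 0.166 0.197 0.197 0.2   0.196 0.17  0.168]]
[[0.16  0.161 0.159 0.22  0.223 0.221 0.214 0.214 0.213]
 [0.16  0.159 0.161 0.216 0.219 0.217 0.213 0.21  0.213]
 [0.159 0.157 0.16  0.213 0.212 0.215 0.209 0.208 0.208]
 [0.162 0.16  0.159 0.208 0.21  0.21  0.205 0.205 0.203]
 [0.16  0.16  0.158 0.205 0.209 0.206 0.199 0.2   0.199]
 [0.157 0.158 0.161 0.203 0.202 0.2   0.161 0.16  0.16 ]
 [0.161 0.158 0.162 0.199 0.198 0.197 0.16  0.16  0.16 ]]
```

The jaws straddle the panel: inner pad faces at x=0.524 and 0.609 (crop (135,245) and (291,250)), panel rear edge at 0.600. That matches the model. Now down to contact, then push the overhang down.

```bash
python3 -m inch '[[[0,10,-3.6,0,1],[0,18,-3.6,0,1],[0,22,-3.6,0,1],[0,24,-3.6,0,1],[0,25,-3.6,0,1],[0,26,-3.6,0,1],[0,27,-3.6,0,1],[0,27,-3.6,0,1]]]'; python3 see.py 8;  python3 - <<'E'
import cv2,numpy as np
s=np.load("side8.npz")["pixels"][130:290,200:360]
cv2.imwrite("pics/s8.png",cv2.resize(s,None,fx=4,fy=3.7,interpolation=cv2.INTER_CUBIC))
E
python3 g.py .564 -.014 .1495 -91
```

```text
time: 14.8
tcp_pos: [0.5634, -0.0138, 0.1515]
tcp_rot: [-90.0, -0.0, -90.6]
wrist_force: [-1.3, -1.2, 2.1]
finger_gap: 1.0
side (543, -37) 108 86 89.7 min [500. -90.] max [586.  17.]
[[500.0, -90.0], [586.0, -91.0], [587.0, 17.0], [501.0, 17.0]]
top (531, -3) 113 81 77.5 min [501. -65.] max [581.  60.]
[[479.0, -49.0], [558.0, -67.0], [583.0, 44.0], [504.0, 61.0]]
t 14.9 tcp [ 0.5634 -0.0138  0.1517] [-8.998e+01 -1.000e-02 -9.063e+01] gap 0.999 F [-1.2  0.2  1.7]
shift [0.2 2.2 0.6] turn [-0.     0.006  0.   ]
```

View pics/s8.png

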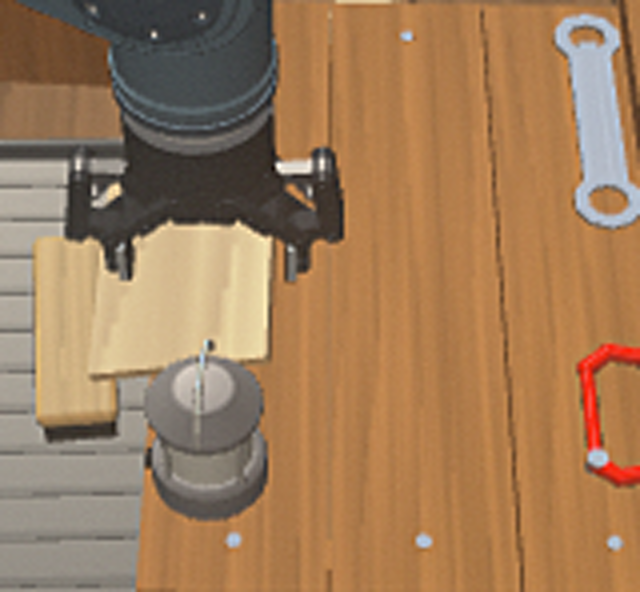

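The panel is tipping as planned: its near edge now runs from crop (90,377) up to (268,357). I'll measure the tilt by a plane fit and go on.

```bash
cat > tilt.py <<'E'
from m import *
from rig import r
import sys
k=sys.argv[1]
def fit(c):
    P=cloud(c);hsv=cv2.cvtColor(c["pixels"],cv2.COLOR_BGR2HSV)
    m=(hsv[...,1]<112)&(hsv[...,1]>45)&(hsv[...,0]>13)&(hsv[...,0]<27)&(hsv[...,2]>120)&(P[...,2]>.10)&(P[...,2]<.27)&(P[...,0]>.49)&(P[...,0]<.62)&(P[...,1]>-.1)&(P[...,1]<.075)
    p=P[m]
    for _ in range(5):
        q=p.mean(0);n=np.linalg.svd(p-q,full_matrices=False)[2][2];n*=np.sign(n[2]) if abs(n[2])>.2 else -np.sign(n[0]);d=(p-q)@n;p=p[abs(d)<max(.004,0)]if _ else p[abs(d)<.015]
    return n,p
if __name__=="__main__":
  for nm in("side","top"):
    c=r.read_camera(nm);np.savez(nm+k+".npz",**c)
    n,p=fit(c);print(nm,"n",n.round(3),"tilt",np.degrees(np.arctan2(-n[0],n[2])).round(1),"pts",len(p),"lo",p.min(0).round(3),"hi",p.max(0).round(3))
  s=np.load("side"+k+".npz")["pixels"][130:290,200:360]
  cv2.imwrite(f"pics/s{k}.png",cv2.resize(s,None,fx=4,fy=3.7,interpolation=cv2.INTER_CUBIC))
E
python3 -m inch '[[[0,1,0,0,1],[0,2.2,0,0,1],[0,2.5,0,0,1],[0,2.5,0,0,1]]]'; python3 tilt.py 9;python3 g.py .564 -.014 .1495 -91
```

```text
time: 15.23
tcp_pos: [0.5632, -0.0138, 0.1488]
tcp_rot: [-90.0, 0.0, -90.6]
wrist_force: [-1.3, -0.0, 1.5]
finger_gap: 0.997
side n [-0.45   0.009  0.893] tilt 26.7 pts 1328 lo [ 0.501 -0.091  0.15 ] hi [0.593 0.052 0.2  ]
top n [-0.447  0.008  0.895] tilt 26.5 pts 568 lo [ 0.502 -0.064  0.15 ] hi [0.577 0.06  0.192]
t 15.33 tcp [ 0.5632 -0.0138  0.1489] [-90.02  -0.   -90.63] gap 1.001 F [-1.8 -0.1  1.6]
shift [ 0.1 -0.6  0.8] turn [0.    0.006 0.   ]
```

View pics/s9.png

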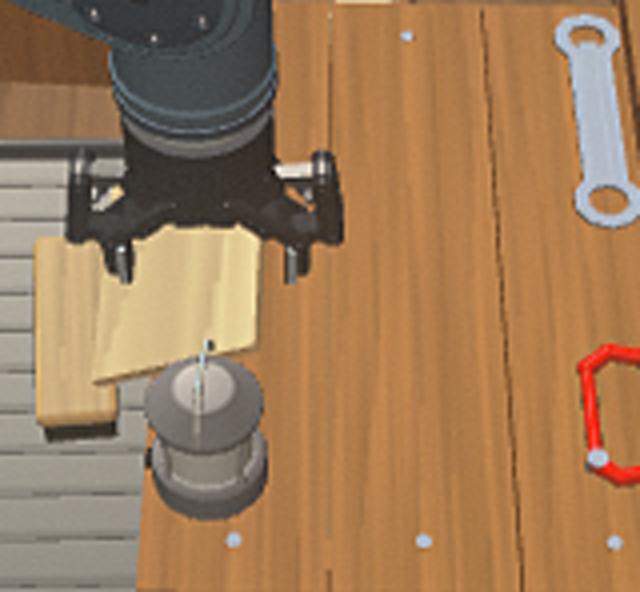

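```bash
python3 -m inch '[[[0,0,1,0,1],[0,0,2,0,1],[0,0,3,0,1],[0,0,3,0,1]]]'; python3 tilt.py 10
```

```text
time: 15.67
tcp_pos: [0.5662, -0.0138, 0.1489]
tcp_rot: [-90.0, 0.0, -90.6]
wrist_force: [-3.5, -0.9, 1.6]
finger_gap: 0.995
side n [-0.57   0.009  0.821] tilt 34.8 pts 1183 lo [ 0.502 -0.089  0.146] hi [0.585 0.056 0.208]
top n [-0.574  0.006  0.819] tilt 35.0 pts 619 lo [ 0.503 -0.064  0.146] hi [0.581 0.06  0.201]
```

```bash
python3 -m inch '[[[0,0.4,1,0,1],[0,0.7,2,0,1],[0,0.7,2.5,0,1],[0,0.7,2.5,0,1]]]'; python3 tilt.py 11
```

```text
time: 16.1
tcp_pos: [0.5678, -0.0137, 0.1477]
tcp_rot: [-90.2, 0.0, -90.6]
wrist_force: [-5.4, -0.1, 1.7]
finger_gap: 0.998
side n [-0.792 -0.014  0.611] tilt 52.4 pts 139 lo [ 0.509 -0.089  0.14 ] hi [0.571 0.057 0.223]
top n [-0.777  0.014  0.629] tilt 51.0 pts 600 lo [ 0.509 -0.063  0.141] hi [0.577 0.06  0.224]
```

View pics/s11.png

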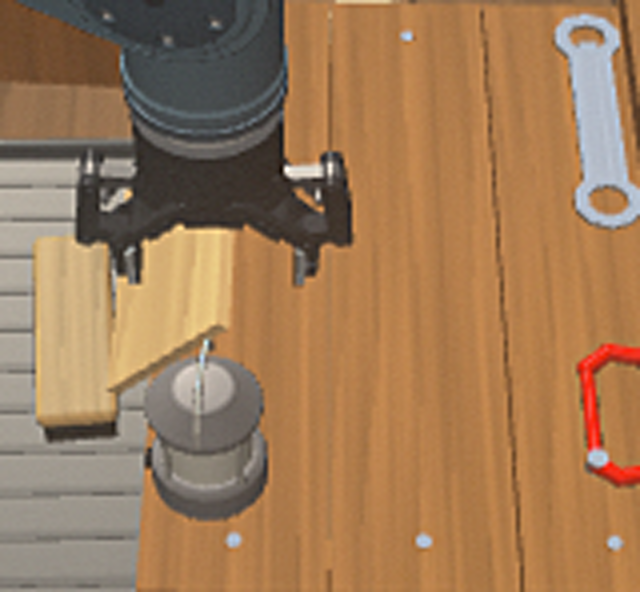

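The tilt is 52° and holding, with top and side agreeing. The panel's upper edge (z≈0.217) is now near the gripper body, so I'll narrow the jaws. At the same time I'll raise the tool and shift it -x, so the front pad stays put and the tips keep their height.

```bash
python3 -m inch '[[[0,0,0,0,0.95],[0,-1.8,-1.8,0,0.9],[0,-3.4,-3.8,0,0.85],[0,-5.0,-5.9,0,0.8],[0,-6.3,-7.8,0,0.8],[0,-6.3,-8,0,0.8]]]' 20; python3 tilt.py 12
```

```text
time: 16.7
tcp_pos: [0.5603, -0.0137, 0.1547]
tcp_rot: [-90.0, 0.0, -90.6]
wrist_force: [-6.1, 0.9, 3.7]
finger_gap: 0.808
side n [-0.802 -0.028  0.597] tilt 53.3 pts 84 lo [ 0.513 -0.09   0.144] hi [ 0.573 -0.022  0.221]
top n [-0.794  0.016  0.608] tilt 52.6 pts 512 lo [ 0.51  -0.064  0.14 ] hi [0.57  0.058 0.218]
```

View pics/s12.png

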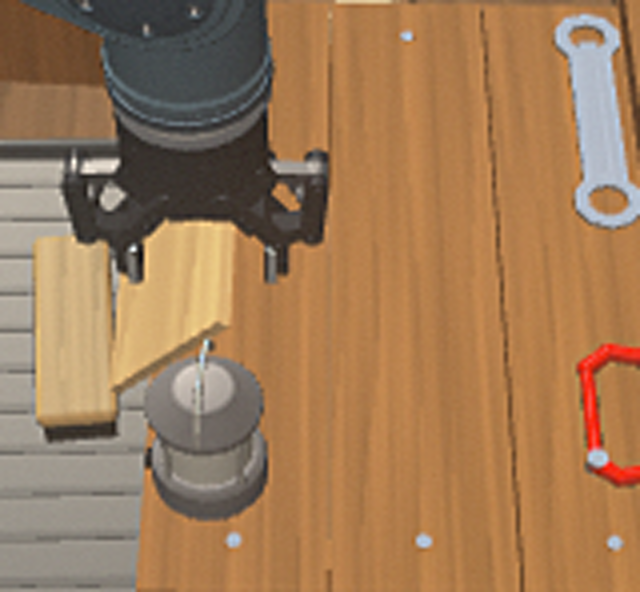

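```bash
python3 -m inch '[[[0,0,0,0,0.75],[0,-1.4,-1.8,0,0.7],[0,-2.6,-3.8,0,0.65],[0,-3.6,-5.8,0,0.62],[0,-4.2,-7.0,0,0.62],[0,-4.2,-7.0,0,0.62]]]' 20; python3 tilt.py 13
```

```text
time: 17.3
tcp_pos: [0.5529, -0.0135, 0.1584]
tcp_rot: [-90.1, 0.0, -90.6]
wrist_force: [-5.2, 1.1, 2.0]
finger_gap: 0.621
side n [-0.817 -0.032  0.576] tilt 54.8 pts 43 lo [ 0.512 -0.088  0.14 ] hi [ 0.604 -0.011  0.268]
top n [-0.83   0.021  0.558] tilt 56.1 pts 434 lo [ 0.512 -0.064  0.14 ] hi [0.563 0.058 0.219]
```

View pics/s13.png

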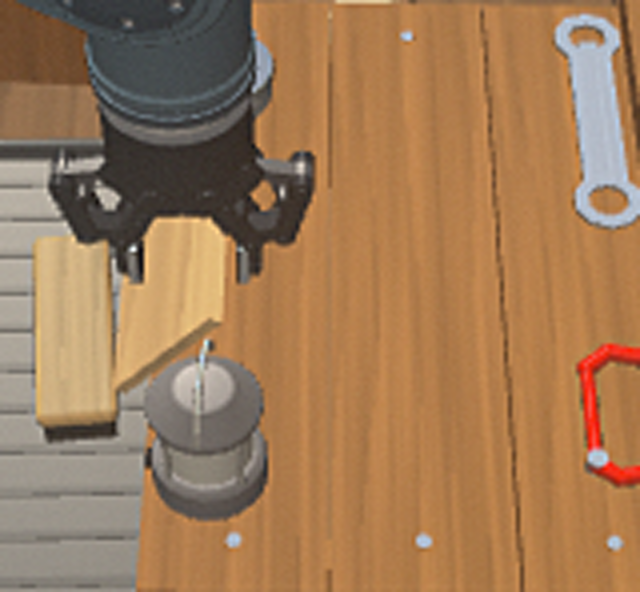

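```bash
python3 -m inch '[[[0,0,0,0,0.57],[0,-0.9,-1.6,0,0.52],[0,-1.6,-3.6,0,0.47],[0,-2.2,-5.6,0,0.42],[0,-2.7,-7.5,0,0.42],[0,-2.7,-7.7,0,0.42]]]' 20; python3 tilt.py 14
```

```text
time: 17.9
tcp_pos: [0.5445, -0.0133, 0.1604]
tcp_rot: [-90.2, 0.0, -90.6]
wrist_force: [-7.2, 0.0, 0.5]
finger_gap: 0.422
side n [-0.935 -0.013  0.355] tilt 69.2 pts 148 lo [ 0.517 -0.089  0.136] hi [0.557 0.031 0.234]
top n [-0.943  0.021  0.332] tilt 70.6 pts 279 lo [ 0.518 -0.065  0.134] hi [0.553 0.052 0.234]
```

View pics/s14.png

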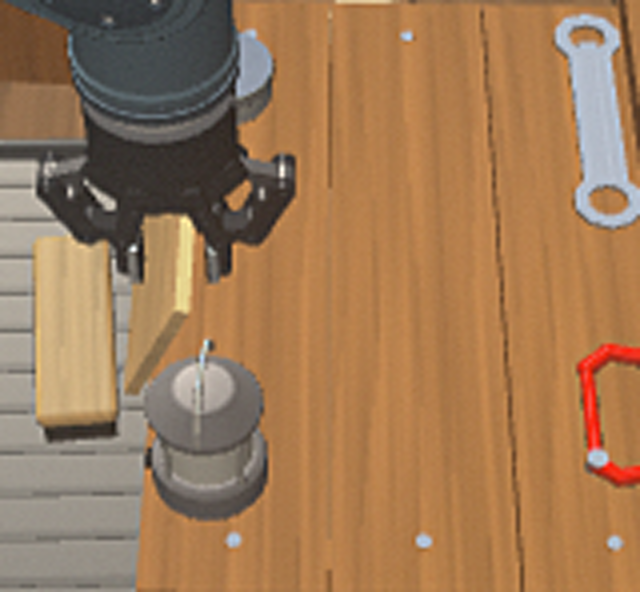

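70° and stable: the panel stands between the pads (crop (160,250)) with its rear edge up. Now to close fully.

```bash
python3 -m inch '[[[0,-0.3,0,0,0.37],[0,-0.8,-1.6,0,0.32],[0,-1.2,-3.6,0,0.27],[0,-1.5,-5.6,0,0.22],[0,-1.7,-7.6,0,0.16],[0,-1.8,-9.8,0,0.1],[0,-1.8,-11.8,0,0.05],[0,-1.8,-13,0,0],[0,-1.8,-13,0,0],[0,-1.8,-13,0,0]]]' 40; python3 tilt.py 15
```

```text
time: 18.83
tcp_pos: [0.5303, -0.0129, 0.1612]
tcp_rot: [-90.4, 0.1, -90.7]
wrist_force: [-9.4, 0.1, -1.6]
finger_gap: 0.093
side n [-0.997  0.055 -0.061] tilt 93.5 pts 126 lo [ 0.526 -0.089  0.161] hi [ 0.539 -0.021  0.238]
top n [-0.611  0.791 -0.009] tilt 90.8 pts 21 lo [0.526 0.028 0.159] hi [0.578 0.07  0.238]
```

View pics/s15.png

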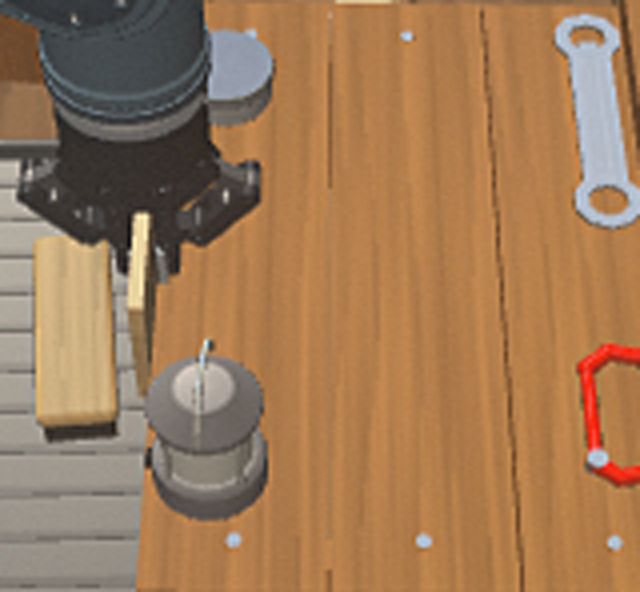

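The panel is gripped upright: gap 0.093 = 7.9 mm, panel edge-on at crop (140,300). Back off the edge and lift.

```bash
python3 -m inch '[[[0,0,-2,0,0],[0,-1,-5,0,0],[0,-5,-10,0,0],[0,-15,-14,0,0],[0,-35,-14,0,0],[0,-60,-14,0,0],[0,-90,-14,0,0],[0,-120,-14,0,0],[0,-130,-14,0,0],[0,-130,-14,0,0]]]' 60; python3 see.py 16; python3 - <<'E'
import cv2,numpy as np
s=np.load("side16.npz")["pixels"][90:290,120:340]
cv2.imwrite("pics/s16.png",cv2.resize(s,None,fx=3,fy=3,interpolation=cv2.INTER_CUBIC))
E
```

```text
time: 19.77
tcp_pos: [0.5211, -0.0138, 0.2978]
tcp_rot: [-89.5, -0.1, -90.6]
wrist_force: [-1.4, -0.1, -1.0]
finger_gap: 0.083Traceback (most recent call last):
  File "see.py", line 9, in <module>
    pts=np.vstack([q[:,0] for q in cs if cv2.contourArea(q)>40]); w=ray(c,pts,.168)[:,:2]
    return _nx.concatenate(arrs, 0, dtype=dtype, casting=casting)
           ~~~~~~~~~~~~~~~^^^^^^^^^^^^^^^^^^^^^^^^^^^^^^^^^^^^^^^
ValueError: need at least one array to concatenate
```

View pics/s16.png

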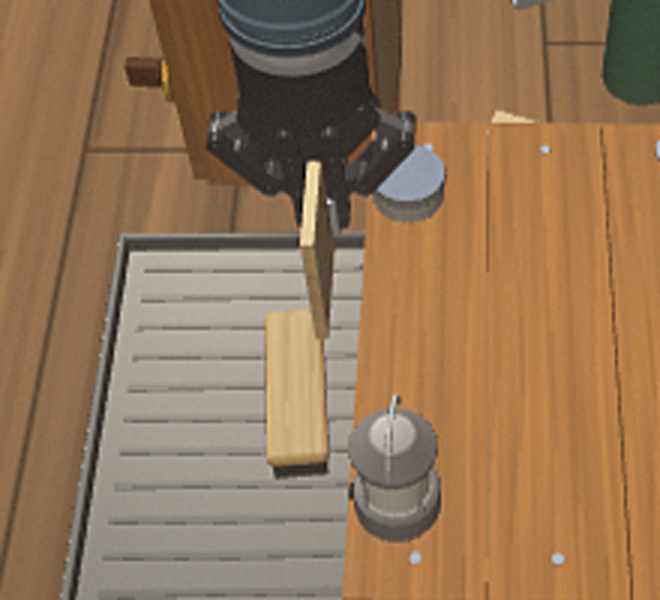

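```bash
python3 g.py .436 -.3628 .33 -80.6
```

```text
t 19.82 tcp [ 0.5199 -0.0135  0.295 ] [-8.976e+01 -6.000e-02 -9.063e+01] gap 0.085 F [-0.1 -0.4 -2. ]
shift [350.2 -35.  -79.9] turn [-0.004 -0.175  0.001]
```

```bash
python3 -m inch '[[[0,-15,-20,0,0],[10,-30,-45,0,0],[35,-35,-65,-0.01,0],[65,-35,-78,-0.03,0],[98,-35,-80,-0.05,0],[131,-35,-80,-0.07,0],[164,-35,-80,-0.09,0],[197,-35,-80,-0.11,0],[230,-35,-80,-0.13,0],[260,-35,-80,-0.15,0],[290,-35,-80,-0.165,0],[315,-35,-80,-0.175,0]]]'; python3 -m inch '[[[18,0,0,0,0],[30,0,0,0,0],[34,0,0,0,0],[34,0,0,0,0],[34,0,0,0,0],[34,0,0,0,0]]]';python3 g.py .436 -.3628 .33 -80.6; python3 - <<'E'
from h import *
from rig import r
for n,b in(("side",(250,420,90,290)),("top",(200,330,340,470))):
    c=r.read_camera(n);np.savez(n+"17.npz",**c)
    s=c["pixels"][b[0]:b[1],b[2]:b[3]]
    cv2.imwrite(f"pics/{n}17.png",cv2.resize(s,None,fx=3.5 if n=="side" else 4.5,fy=3.5 if n=="side" else 4.5,interpolation=cv2.INTER_CUBIC))
E
```

```text
time: 20.82
tcp_pos: [0.4346, -0.3289, 0.3254]
tcp_rot: [-90.1, 0.2, -80.6]
wrist_force: [0.0, 0.2, -0.6]
finger_gap: 0.088
time: 21.32
tcp_pos: [0.4414, -0.3597, 0.3281]
tcp_rot: [-90.0, 0.0, -80.5]
wrist_force: [0.0, -0.6, -0.4]
finger_gap: 0.084
t 21.32 tcp [ 0.4414 -0.3597  0.3281] [-9.000e+01  4.000e-02 -8.054e+01] gap 0.084 F [ 0.  -0.6 -0.4]
shift [ 2.1 -1.9 -5.8] turn [ 0.     0.001 -0.001]
```

View pics/side17.png

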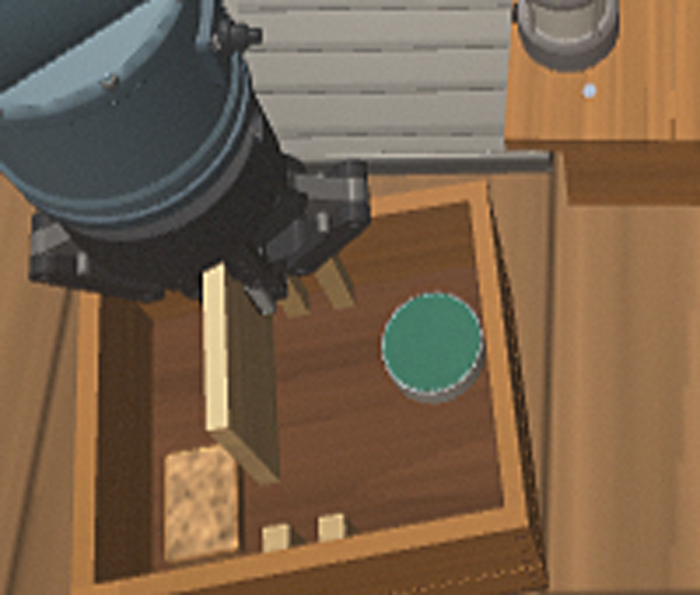

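View pics/top17.png

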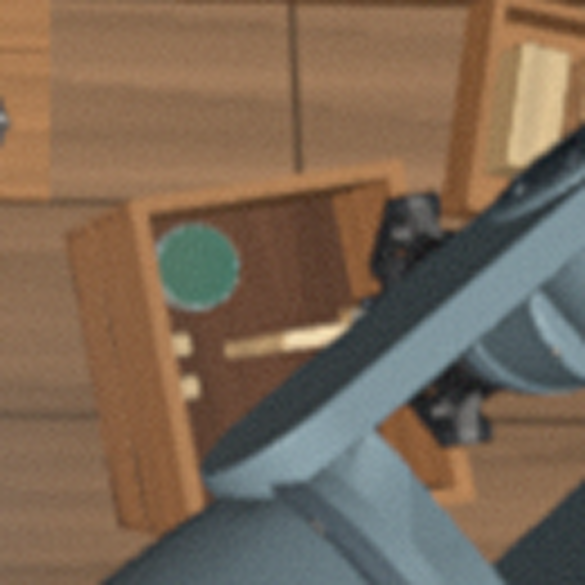

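```bash
cat > pl.py <<'E'
from h import *
def onplane(c,uv,p0,n):
    a=ray(c,uv,0.5)[0];o=c["pose"][:3,3];d=a-o
    return o+d*((p0-o)@n)/(d@n)
E
python3 - <<'E'
from pl import *
tcp=np.array([.4414,-.3597,.3281]);a=np.radians(9.46)
X=np.array([np.cos(a),np.sin(a),0]);Y=np.array([-np.sin(a),np.cos(a),0])
s=dict(np.load("side17.npz"));t=dict(np.load("top17.npz"))
def rep(n,c,uv,off):
    p=onplane(c,uv,tcp+off*X,X);q=p-tcp;print(n,"along",round(q@Y*1000,1),"dz",round(q[2]*1000,1),"across",round(q@X*1000,1))
rep("near top +x",s,(90+229/3.5,250+428/3.5),.004)
rep("near top -x",s,(90+207/3.5,250+431/3.5),-.004)
rep("near bot +x",s,(90+278/3.5,250+482/3.5),.004)
rep("far top +x (occl?)",s,(90+227/3.5,250+265/3.5),.004)
rep("far top top-cam +x",t,(340+226/4.5,200+343/4.5),.004)
rep("far top top-cam -x",t,(340+229/4.5,200+358/4.5),-.004)
for nm,c in(("s",s),("t",t)):
  for al in(-.073,.073):
    for z in(.066,-.034): print(nm,al,z,px(c,tcp+al*Y+.004*X+[0,0,z]).round(1), "crop",((px(c,tcp+al*Y+.004*X+[0,0,z])-([90,250] if nm=="s" else [340,200]))*(3.5 if nm=="s" else 4.5)).round())
E
```

```text
near top +x along -74.3 dz 69.9 across 4.0
near top -x along -73.7 dz 69.2 across -4.0
near bot +x along -74.8 dz -21.8 across 4.0
far top +x (occl?) along -11.6 dz 65.5 across 4.0
far top top-cam +x along -541.4 dz -2053.9 across 4.0
far top top-cam -x along 121.2 dz 140.9 across -4.0
s -0.073 0.066 [[156.1 372. ]] crop [[231. 427.]]
s -0.073 -0.034 [[171.  388.2]] crop [[283. 484.]]
s 0.073 0.066 [[153.2 269.5]] crop [[221.  68.]]
s 0.073 -0.034 [[166.8 295.7]] crop [[269. 160.]]
t -0.073 0.066 [[462.6 264.4]] crop [[552. 290.]]
t -0.073 -0.034 [[444.3 267.3]] crop [[469. 303.]]
t 0.073 0.066 [[401.  274.1]] crop [[275. 333.]]
t 0.073 -0.034 [[388.4 276.1]] crop [[218. 343.]]
```

```bash
python3 - <<'E'
from pl import *
tcp=np.array([.4414,-.3597,.3281]);a=np.radians(9.46)
X=np.array([np.cos(a),np.sin(a),0]);Y=np.array([-np.sin(a),np.cos(a),0])
c=dict(np.load("side17.npz"));P=cloud(c)-tcp
hsv=cv2.cvtColor(c["pixels"],cv2.COLOR_BGR2HSV)
al=P@Y;ac=P@X;z=P[...,2]
m=(hsv[...,2]>185)&(hsv[...,1]<120)&(z>.04)&(z<.09)&(abs(ac)<.02)&(al<0)&(al>-.09)
v,u=np.where(m);print(m.sum(),u.min(),u.max(),v.min(),v.max())
print("top strip: z fit",np.polyfit(al[m],z[m],1),"mean z",z[m].mean(),"across fit",np.polyfit(al[m],ac[m],1),"mean ac",ac[m].mean(),"al",al[m].min(),al[m].max())
# +x face
m2=(hsv[...,1]<150)&(hsv[...,0]>12)&(hsv[...,0]<28)&(z<.06)&(z>-.06)&(abs(ac)<.015)&(al<-.01)&(al>-.09)&(P[...,2]+tcp[2]>.25)
p=np.c_[al[m2],z[m2],np.ones(m2.sum())];k=np.linalg.lstsq(p,ac[m2],rcond=None)[0];print("face",m2.sum(),k,"z",z[m2].min(),z[m2].max(), np.percentile(z[m2],[2,98]))
E
```

```text
272 148 154 326 372
top strip: z fit [0.01090987 0.07318062] mean z 0.07269390428075756 across fit [-0.00471758 -0.00047114] mean ac -0.000260678910523846 al -0.07340506912392808 -0.014520471948807375
face 677 [0.05324302 0.00580762 0.00540208] z -0.02841115765574026 0.05983273902509384 [-0.02550311  0.05814827]
```

Both checks agree. The panel hangs level (0.6°), with yaw within 0.3° of the slot, centred on the tool, top about 70 mm above the TCP and bottom about 30 mm below. I'll align over the slot and lower to just above the battens.

```bash
python3 g.py .4358 -.362 .245 -80.6; python3 -m inch '[[[1,0,-4,0.001,0],[1.5,10,-6,0.001,0],[1.5,30,-6,0.001,0],[1.5,50,-6,0.001,0],[1.5,70,-6,0.001,0],[1.5,80,-6,0.001,0],[1.5,83,-6,0.001,0],[1.5,83,-6,0.001,0],[1.5,83,-6,0.001,0]]]'; python3 - <<'E'
from h import *
from rig import r
for n,b in(("side",(250,420,90,290)),("top",(200,330,340,470))):
    c=r.read_camera(n);np.savez(n+"18.npz",**c)
    s=c["pixels"][b[0]:b[1],b[2]:b[3]]
    cv2.imwrite(f"pics/{n}18.png",cv2.resize(s,None,fx=3.5 if n=="side" else 4.5,fy=3.5 if n=="side" else 4.5,interpolation=cv2.INTER_CUBIC))
E
python3 g.py .4358 -.362 .245 -80.6
```

```text
t 21.42 tcp [ 0.4414 -0.36    0.3286] [-8.999e+01 -1.000e-02 -8.053e+01] gap 0.086 F [ 0.1 -0.4 -0.6]
shift [ 1.1 83.6 -5.9] turn [-0.     0.001  0.   ]
time: 22.17
tcp_pos: [0.4358, -0.3638, 0.2462]
tcp_rot: [-90.0, -0.1, -80.7]
wrist_force: [-0.0, 0.4, -0.6]
finger_gap: 0.081
t 22.27 tcp [ 0.4361 -0.3641  0.2468] [-89.93  -0.13 -80.66] gap 0.083 F [-0.6  0.3 -0.7]
shift [-2.1  1.8  0.1] turn [-0.001 -0.001  0.002]
```

View pics/side18.png

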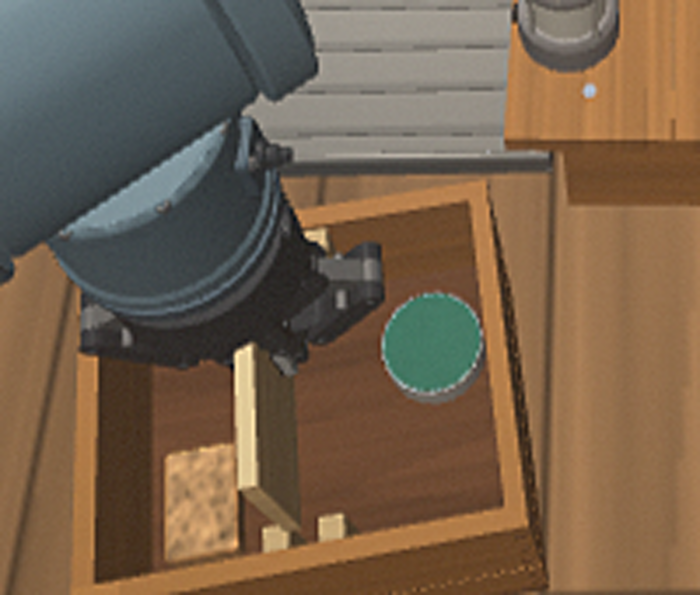

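View pics/top18.png

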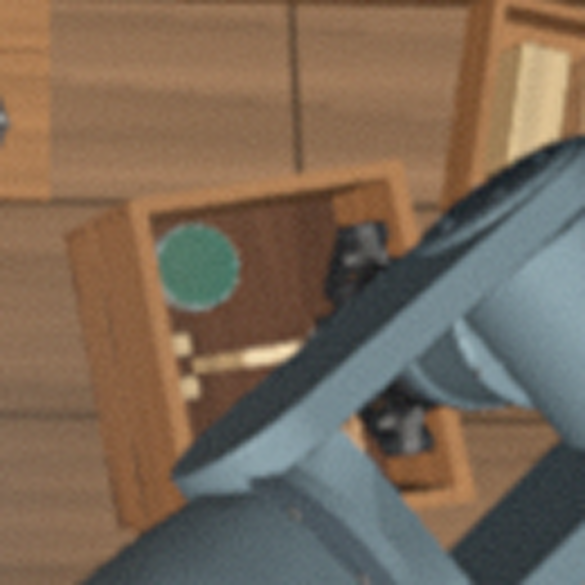

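The panel is over the slot. In the top view its +y end (195,362) lies between the battens at (180,345) and (190,388); in the side view its lower near corner (298,530) lies between (275,535) and (332,525). I'll correct 2 mm along and lower.

```bash
python3 -m inch '[[[-2,0,0.1,0,0],[-2,8,0.1,0,0],[-2,20,0.1,0,0],[-2,32,0.1,0,0],[-2,40,0.1,0,0],[-2,40,0.1,0,0]]]';python3 -m inch '[[[0,8,0,0,0],[0,20,0,0,0],[0,32,0,0,0],[0,44,0,0,0],[0,54,0,0,0],[0,60,0,0,0],[0,62,0,0,0],[0,62,0,0,0]]]'; python3 g.py .4358 -.362 .130 -80.6
```

```text
time: 22.77
tcp_pos: [0.4342, -0.3601, 0.2019]
tcp_rot: [-90.1, 0.2, -80.7]
wrist_force: [0.3, 0.1, -0.8]
finger_gap: 0.083
time: 23.43
tcp_pos: [0.435, -0.3611, 0.1425]
tcp_rot: [-90.0, 0.1, -80.7]
wrist_force: [-0.2, 0.2, -0.6]
finger_gap: 0.088
t 23.43 tcp [ 0.435  -0.3611  0.1425] [-9.004e+01  7.000e-02 -8.066e+01] gap 0.088 F [-0.2  0.2 -0.6]
shift [ 1.  12.5  0.6] turn [ 0.001 -0.001 -0.001]
```

No contact force so far, so the panel is inside the slot freely. Fine steps to the floor.

```bash
python3 -m inch '[[[0,3,0,0,0],[0,6,0,0,0],[0,8,0,0,0],[0,9,0,0,0],[0,9,0,0,0]]]'; python3 -m inch '[[[0,1,0,0,0],[0,2,0,0,0],[0,2,0,0,0]]]'
```

```text
time: 23.85
tcp_pos: [0.4353, -0.3614, 0.1342]
tcp_rot: [-90.0, 0.0, -80.7]
wrist_force: [-0.0, -0.5, -0.4]
finger_gap: 0.088
time: 24.1
tcp_pos: [0.4353, -0.3614, 0.1322]
tcp_rot: [-90.0, 0.0, -80.7]
wrist_force: [0.4, -0.5, -1.9]
finger_gap: 0.087
```

```bash
python3 -m inch '[[[0,1,0,0,0],[0,2,0,0,0],[0,2,0,0,0]]]'; python3 -m inch '[[[0,1,0,0,0],[0,1.5,0,0,0],[0,1.5,0,0,0]]]'
```

```text
time: 24.35
tcp_pos: [0.4352, -0.3613, 0.1301]
tcp_rot: [-90.0, 0.0, -80.7]
wrist_force: [0.0, 0.8, -0.8]
finger_gap: 0.082
time: 24.6
tcp_pos: [0.4353, -0.3613, 0.1286]
tcp_rot: [-90.0, 0.0, -80.7]
wrist_force: [-0.6, 1.3, -0.9]
finger_gap: 0.084
```

```bash
python3 -m inch '[[[0,1,0,0,0],[0,1,0,0,0],[0,1,0,0,0]]]'; python3 -m inch '[[[0,1,0,0,0],[0,1,0,0,0],[0,1,0,0,0]]]'; python3 - <<'E'
from h import *
from rig import r
c=r.read_camera("side");np.savez("side19.npz",**c)
s=c["pixels"][270:420,100:260];cv2.imwrite("pics/side19.png",cv2.resize(s,None,fx=4.4,fy=4,interpolation=cv2.INTER_CUBIC))
E
```

```text
time: 24.85
tcp_pos: [0.4353, -0.3614, 0.1277]
tcp_rot: [-90.0, 0.0, -80.7]
wrist_force: [-0.6, -0.1, -1.2]
finger_gap: 0.085
time: 25.1
tcp_pos: [0.4355, -0.3617, 0.1272]
tcp_rot: [-90.0, -0.0, -80.7]
wrist_force: [-0.1, 1.0, 1.6]
finger_gap: 0.084
```

View pics/side19.png

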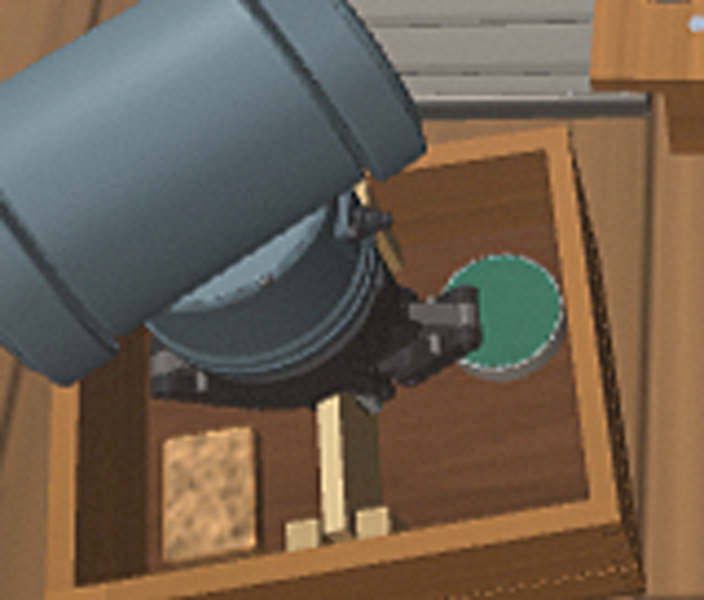

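The panel stands between the near battens, its end at crop (330,530) between (300,535) and (373,522). The force has just begun to rise, so I'll confirm that it is the floor.

```bash
python3 -m inch '[[[0,0.7,0,0,0],[0,0.7,0,0,0],[0,0.7,0,0,0]]]'; python3 - <<'E'
from h import *
from rig import r
c=r.read_camera("side");np.savez("side20.npz",**c);P=cloud(c)
hsv=cv2.cvtColor(c["pixels"],cv2.COLOR_BGR2HSV)
u0,u1,v0,v1=[int(x) for x in(100+318/4.4,100+345/4.4,270+405/4,270+535/4)]
m=np.zeros(hsv.shape[:2],bool);m[v0:v1,u0:u1]=1;m&=(hsv[...,2]>170)&(hsv[...,1]<125)
z=P[m];print(m.sum(),"z",np.median(z[:,2]).round(4),z[:,2].std().round(4),np.median(z,0).round(4))
a=np.radians(9.4);X=np.array([np.cos(a),np.sin(a),0]);print("across",np.median((z-[.436,-.3628,0])@X).round(4))
b=P[int(270+500/4):int(270+560/4),100:int(100+70/4.4)];b=b[b[:,:,2]>.18];print("rim z",np.median(b[:,2]).round(4))
E
```

```text
time: 25.4
tcp_pos: [0.4356, -0.3618, 0.127]
tcp_rot: [-90.0, -0.1, -80.7]
wrist_force: [-1.1, 2.6, 5.7]
finger_gap: 0.086
144 z 0.1998 0.0014 [ 0.4432 -0.4103  0.1998]
across -0.0006
rim z 0.2019
```

The panel's top is at z=0.1998 (expected 0.200), across offset -0.6 mm, and the force is building: it stands on the floor. Releasing.

```bash
python3 -m inch '[[[0,-0.5,0,0,0.12],[0,-0.5,0,0,0.18],[0,-0.5,0,0,0.25],[0,-0.5,0,0,0.3],[0,-0.5,0,0,0.3],[0,-0.5,0,0,0.3]]]'; python3 -m inch '[[[0,-5,0,0,0.3],[0,-15,0,0,0.3],[0,-30,0,0,0.3],[0,-50,0,0,0.3],[0,-80,0,0,0.3],[0,-115,0,0,0.3],[0,-150,0,0,0.3],[0,-180,0,0,0.3],[0,-200,0,0,0.3],[-40,-200,0,0,0.3],[-80,-200,-20,0,0.3],[-120,-200,-40,0,0.3]]]'; python3 -m inch '[[[-40,0,-30,0,0.3],[-80,0,-60,0,0.3],[-120,0,-60,0,0.3],[-120,0,-60,0,0.3],[-120,0,-60,0,0.3]]]';python3 - <<'E'
from h import *
from rig import r
for n,b in(("side",(250,420,90,290)),("top",(200,330,340,470))):
    c=r.read_camera(n);np.savez(n+"21.npz",**c);cv2.imwrite(f"pics/{n}21.png",c["pixels"])
    s=c["pixels"][b[0]:b[1],b[2]:b[3]]
    cv2.imwrite(f"pics/{n}21c.png",cv2.resize(s,None,fx=3.5 if n=="side" else 4.5,fy=3.5 if n=="side" else 4.5,interpolation=cv2.INTER_CUBIC))
E
```

```text
time: 25.95
tcp_pos: [0.4354, -0.3615, 0.1267]
tcp_rot: [-90.0, -0.0, -80.7]
wrist_force: [0.1, 0.1, 1.5]
finger_gap: 0.3
time: 26.95
tcp_pos: [0.3794, -0.2533, 0.3272]
tcp_rot: [-90.0, -0.0, -80.6]
wrist_force: [-0.4, 0.6, 0.3]
finger_gap: 0.301
time: 27.37
tcp_pos: [0.3004, -0.1437, 0.3277]
tcp_rot: [-89.9, -0.1, -80.6]
wrist_force: [-0.3, -1.0, 0.6]
finger_gap: 0.302
```

View pics/side21.png

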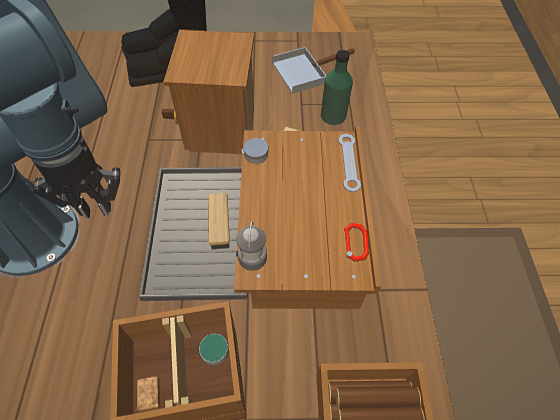

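View pics/top21c.png

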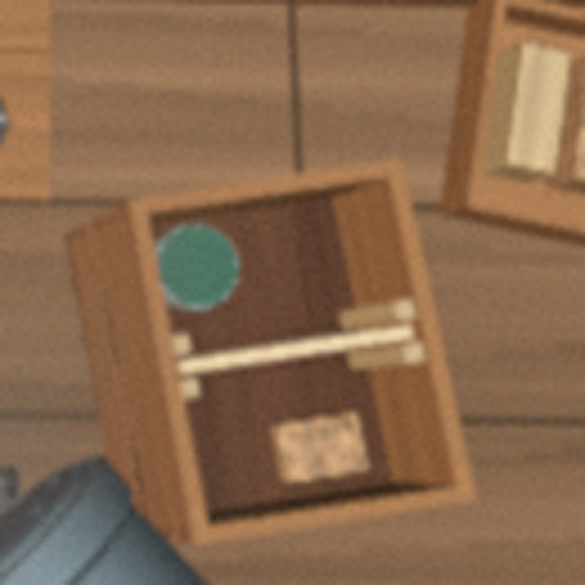

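The panel stands in the slot: its top strip runs from crop (180,365) to (412,333), between both batten pairs. The lantern, tin, opener, carabiner and brush look unmoved. A final numeric check follows.

```bash
python3 - <<'E'
from h import *
a=np.radians(9.4);X=np.array([np.cos(a),np.sin(a),0]);Y=np.array([-np.sin(a),np.cos(a),0]);s0=np.array([.436,-.3628,0])
for n in("side","top"):
    c=dict(np.load(n+"21.npz"));c0=dict(np.load(n+"0.npz"))
    hsv=cv2.cvtColor(c["pixels"],cv2.COLOR_BGR2HSV);P=cloud(c);q=P-s0
    m=(hsv[...,2]>150)&(hsv[...,1]<130)&(abs(q@X)<.008)&(abs(q@Y)<.085)&(P[...,2]>.185)
    v,u=np.where(m);w=ray(c,np.c_[u,v],.2)-s0;f=np.polyfit(w@Y,w@X,1)
    print(n,m.sum(),"top z",np.median(P[m][:,2]).round(4),"across",(w@X).mean().round(4),"yaw err",f[0].round(3),"along",np.percentile(w@Y,[1,99]).round(4))
    d=cv2.absdiff(c["pixels"],c0["pixels"]).max(2)
    for nm,(x,y) in dict(lantern=(.566,-.15,),tin=(.568,.127),opener=(.80,.1),carab=(.79,-.12),brush=(.47,.0)).items():
        z=.19 if nm!="brush" else .04;p=px(c,[x,y,z])[0].astype(int);k=d[p[1]-20:p[1]+20,p[0]-20:p[0]+20];print("  ",nm,p,"changed px",(k>45).sum())
    # shelf objs
    for k,cc in((0,c0),(1,c)):
        Q=cloud(cc);m=((Q[...,2]>.175)&(Q[...,1]<.2)&(Q[...,1]>-.21)&(Q[...,0]>.5)&(Q[...,0]<.68)).astype(np.uint8)
        z,l,st,ce=cv2.connectedComponentsWithStats(m);print("  ",k,[ce[i].round(1).tolist() for i in range(1,z) if st[i,4]>100])
E
```

```text
side 429 top z 0.1997 across -0.0 yaw err -0.006 along [-0.0721  0.073 ]
   lantern [251 250] changed px 0
   tin [254 146] changed px 0
   opener [353 155] changed px 0
   carab [359 237] changed px 0
   brush [216 225] changed px 0
   0 [[255.1, 149.0], [251.2, 246.3]]
   1 [[255.2, 149.1], [251.1, 246.4]]
top 183 top z 0.2002 across -0.0006 yaw err 0.0 along [-0.0748  0.0826]
   lantern [327 229] changed px 0
   tin [229 227] changed px 0
   opener [241 148] changed px 0
   carab [316 153] changed px 0
   brush [273 266] changed px 0
   0 [[229.0, 227.6], [328.8, 228.8]]
   1 [[229.0, 227.7], [328.8, 228.7]]
```

```bash
python3 -c "
from rig import r
print(r.sign_off())"
```

```text
the job is handed in; nothing more can be done
None
```

The divider is standing in the slot of the upper box, and I handed the job in after about 27 s of the 72 s. No verdict was reported.

**How it went**
- **Slide:** I pressed the divider and dragged it through the gap between lantern and tin until about 3 cm hung over the shelf's front edge.
- **Pick-up:** The moves can't tilt the tool, so I couldn't pinch the flat edge from the side. I straddled the divider with the open jaws and pushed the overhang down over the shelf edge. I narrowed the jaws as it stood up and gripped it upright.
- **Placing:** I lifted it clear, lowered it into the slot and let go once the force and the measured height showed it on the box floor.

**Last checks**
- **Position:** The top edge is at z = 0.1997 m in the side view and 0.2002 m in the top view; 0.200 is right when it stands on the floor. It is within 1 mm of the slot's middle across and turned under 0.01 rad.
- **Along the slot:** It is centred to about 1 mm in the side view. The top view's strip also took in a batten or wall end, so it doesn't measure the ends well.
- **Upright:** I did not measure the lean after letting go. The slot's 14 mm width and the centred top edge leave little room for any.
- **Other things:** There was no visible change at the lantern, tin, opener, carabiner or brush. The robot is clear of everything.

**What went wrong:** In the first drag the divider turned about 10° too far, because one pad carried most of the load. I turned it back with two short presses, and it touched nothing.

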